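# Lay the test-kit carton on its back and stow it under the bench riser

## Robot

A 7-joint arm with a two-finger parallel gripper is mounted at the origin on the work surface. World frame = base frame: x ahead of the robot, y to its left, z up, the work surface at z = 0. Lengths are in mm, angles in rad, forces in N, time in s.
With the tool pointing down it reaches from about 400 to 875 mm from the base axis. Payload 4.4 kg.
Tool frame: the origin (TCP) lies midway between the tips of the shut fingers; the grasp point (between the pads) lies ctrl.grip_depth behind it (ctrl.grip_depth is the distance from the TCP to the grasp point, in mm); y points along the fingers, x is the direction in which the jaws open and shut, and the axes are right-handed (so a half turn about y gives the same grasp; the last joint's range is limited). The gripper opens to 85 mm and grips with 20 to 120 N. Pads are 22 mm wide; open, the fingers measure 114 mm over their backs; the gripper's body (76 mm by 85 mm) begins 54 mm behind the grasp point. The pads swing forward as they close: fully open they stand 13 mm farther back than shut.
Start: joints at [1.107, 0.628, 0.038, 1.517, -0.027, 0.996, -0.02], TCP at [251.832, -599.248, 231.313] pointing down, gripper open.
Joint ranges: [-3.06, 3.06], [-0.37, 2.12], [-1.25, 1.32], [0.18, 2.47], [-1.1, 4.24], [0.23, 1.98], [-2.94, 2.94]. Speed limits (rad/s): [2.57, 2.57, 3.14, 3.14, 3.14, 3.14, 3.14].

## Interface

Orientations are given as [roll, pitch, yaw] about the fixed x, y, z axes, in that order (R = Rz(yaw) Ry(pitch) Rx(roll)).
In Python, from cell import ctrl gives the robot as it stands. The module is installed in compiled form; this text tells all that it offers.
- The arm moves only by the tool play_rows, never from a script. Its argument "rows" is a list of rows, each a list of 3 entries, a list of its own where there are three numbers: the opening, from 0 (shut) to 1 (fully open), then the shift along the tool's x, y, z in cm, then the turn, a rotation vector about the tool's x, y, z in degrees. A call has exactly 8 rows; each row shifts and turns the commanded pose from where the row before left it, along the tool's axes as they then stand; what a row does not reach is not made up. A row lasts 1/10 s, in which the tool goes at most 50 mm and 8.59 degrees, less where a joint would pass 70% of its speed; a pose out of reach is approached as far as the arm can. A call with a gripper value outside its range is refused whole. The fingers move at their own pace and stop on an object; the grip force is fixed at half the most. Time passes only in rows, so rows that do not move let the fingers close, or fill a call up. It gives the time, the measured TCP pose, the force and the opening at its end, in the units of the state.
- ctrl.read_state(): the state, without advancing time (a new reading comes with each control period).
- ctrl.get_image(name): name is "scene" or "top" or "wrist"; returns a dict with "img" (420x560x3 uint8, red, green, blue), "fx", "fy", "cx", "cy" (pixels), "extrinsics" (4x4, takes a point from camera to world coordinates). Camera axes: x right, y up, looking along -z (the intrinsics and any distortion apply to the point x, -y, -z); pixel columns grow to the right and rows downward; lengths in mm; the calibration is good to about 2 mm. A picture is of the moment at which its call begins. There is no depth.
- ctrl.finish_job(): hands the job in, once; it reports no verdict.
Trained networks look in a picture, given as the dict that the camera call returned (one of the last four; its "shot" number tells which), for a name from the list of things; names that differ only in an ending like _2 or _b are one class to them, and where a whole thing is asked for, a point or a joint stands for the part that bears it (a point fixed in the world has none). Each returns a list of dicts, best first, with "conf" (0 to 1); they miss things now and then, are a little off and sometimes report something else, mostly with a low value. They report only what shows in the picture. A call takes as long as a camera call. They do not tell look-alikes from the thing itself.
- ctrl.regions_of(picture, thing): "pixels" (420x560 bool, what is visible of it) and "centre" ([column, row] as shares, 0 to 1, of the picture: columns of its width, rows of its height, amid what is visible of it).
- ctrl.mark_of(picture, thing): "centre" ([column, row] as shares, 0 to 1, of the picture: columns of its width, rows of its height: a listed point, or the origin of a listed thing).
The state is a dict: "clock": time; "qpos": joint angles; "qd": joint speeds; "tau": joint torques, N m; "eef_pos": TCP position; "tool_rot": TCP orientation; "force": force on the tool from outside, world axes, zero at the start; "torque": the same for the moment, N m; "width": finger opening in mm.
Only numpy, scipy, OpenCV 4.12 (cv2) and the standard library are available. Lean on these libraries where they do the work, as an engineer would, in place of code of your own. Each camera call takes 0.05 s, during which the arm holds its last target.

## Task

The water-test kit has to go away under the clear riser shelf, but it is too tall to stand there. First lift the conical flask out of the way and stand it in the middle of the stirrer's plate; then tip the carton over onto its back, so that its teal label faces up and can be read through the shelf, and slide it lengthwise in under the shelf from the open end nearest to it until its outer end is flush with the shelf's edge. Knock nothing over, and leave the bottle, jar, beaker and tin where they stand.

Things in the scene. Friction and masses are not known exactly. Their poses are not given: they have to be found in the camera images.
- carton: Closed white carton, loose, 0.4 to 0.8 kg, standing on end: 95 mm thick (its own x), 120 mm wide (y), 180 mm tall (z). Origin: centre of the end it stands on. The whole +x face is the teal label; the -x face is its plain white back. It starts with the label turned away from the riser, give or take 30 degrees. On its back it lies 95 mm high with its own x axis up.
- carton_centre (a point): Middle of the carton, 90 mm up its z axis from its origin. Friction on the bench is 0.5 to 0.7: pushed on the label face above about 110 mm the carton tips over its lower back edge and falls by itself once leaned 28 degrees; pushed below about 60 mm it slides instead.
- riser: Clear acrylic shelf fixed to the bench: deck 200 mm long (its own x), 178 mm wide (y), underside 107 mm and top 115 mm above the bench, on four 14 mm square aluminium posts flush with its corners (150 mm clear between them across y), open at both ends. Origin: on the bench under the deck's middle; x points in from the mouth, the way the carton slides.
- riser_mouth (a point): Bench-level middle of the riser's open end near the carton (riser x = -100 mm). With the carton's outer end flush with the deck's edge here, the carton's centre is 90 mm further in (riser x = -10 mm). A rail 14 mm deep and 6 mm thick hangs under each long side of the deck.
- stirrer: Round magnetic stirrer, fixed: green and white, 132 mm across, flat top plate 116 mm across, 48 mm above the bench; small knob on its side. Origin: centre of its underside. It stands near the robot, to the left or the right.
- flask: Empty 250 ml conical glass flask (loose, 0.14 kg), 142 mm tall, base 82 mm across, cylindrical neck 34 mm across from 98 to 134 mm above its base with a blue tape band, rim 40 mm across above that. Origin: centre of its underside, z along its axis. It stands just behind the carton, where the carton will fall.
- bottle: Amber reagent bottle with black cap, bystander, loose: 62 mm across, 125 mm tall. Origin: centre of its underside. It stands near the robot on the side where the stirrer is not.
- jar: Small blue jar with white label and cap, bystander, loose, standing on the riser's deck: 52 mm across, 70 mm tall. Origin: centre of its underside.
- beaker: White plastic beaker, bystander, loose, on the far side: 72 mm across, 90 mm tall. Origin: centre of its underside.
- tin: Pale metal tin with a blue band, bystander, loose, on the far side beside the riser: 72 mm across, 100 mm tall. Origin: centre of its underside.
There are look-alikes about, which are no part of the job. What is shaped like the flask but purple or red is not meant.

How it is judged:
By the outcome, as a careful person would: the job done as asked, in the order asked, and still so for the second after the job is handed in, with the robot touching nothing.
It also fails if it takes over 72 s, if anything falls off the work surface, if the arm or the gripper's body presses on something with over 40 N, if the wrist force passes 120 N, or if a joint passes its speed limit or range.

## Working session

There is one attempt and no reset: what is moved stays moved. The work goes in short steps, Python scripts to look and compute and a tool call to move; the robot and the scene stay as the last step left them, time stands still between calls to the robot, and variables do not carry over. Pictures are saved under pics/ and viewed, and the job is handed in when it is done.

Besides the shell and the picture viewer there is one more tool, called by a JSON object that holds its "op" and its "data". play_rows: Moves the arm, as the interface text tells. Its arguments: {"type":"object","properties":{"rows":{"type":"array","items":{"type":"array"}}},"required":["rows"]}

```bash
mkdir -p pics; cat > h.py <<'E'
import numpy as np, cv2
from cell import ctrl
def save(im,name): cv2.imwrite('pics/'+name,cv2.cvtColor(im,cv2.COLOR_RGB2BGR))
E
python3 - <<'E'
from h import *
s=ctrl.read_state();print(s); print(ctrl.grip_depth)
for n in ['scene','top','wrist']:
    p=ctrl.get_image(n); save(p['img'],n+'0.png'); print(n,p['fx'],p['fy'],p['cx'],p['cy'],p.keys());print(np.round(p['extrinsics'],3).tolist())
E
```

```text
{'clock': 0.0, 'qpos': array([ 1.10717757,  0.62934792,  0.03843213,  1.51838225, -0.02700504,
        0.99629371, -0.01999669]), 'qd': array([ 1.90688330e-03, -1.94656790e-04,  6.87185395e-05,  8.86712530e-04,
        2.26243416e-05, -2.21444054e-04,  5.71032145e-04]), 'tau': array([ 1.35126456e-04, -5.63393247e+01,  1.22652121e+00, -1.93441164e+01,
        1.11880770e-02,  1.06397975e-02,  1.28482611e-05]), 'eef_pos': array([ 251.60357367, -598.64377084,  230.38318745]), 'tool_rot': array([-1.57081199,  0.00191351, -1.17296939]), 'force': array([0.28106734, 0.96553784, 0.76924652]), 'torque': array([-0.04143625, -0.02712678, -0.0332592 ]), 'width': 85.07249780383007}
18.700000000000003
scene 393.4326270692512 393.4326270692512 279.9281103949231 209.44116741909286 dict_keys(['img', 'fx', 'fy', 'cx', 'cy', 'extrinsics', 'shot'])
[[-0.167, -0.709, 0.685, 1318.026], [0.986, -0.106, 0.131, 128.838], [-0.02, 0.697, 0.716, 863.521], [0.0, 0.0, 0.0, 1.0]]
top 425.58128493473976 425.58128493473976 278.35563390570144 202.96593483781206 dict_keys(['img', 'fx', 'fy', 'cx', 'cy', 'extrinsics', 'shot'])
[[-0.006, 0.989, -0.145, 416.487], [-1.0, -0.004, 0.011, 15.699], [0.01, 0.145, 0.989, 1183.548], [0.0, 0.0, 0.0, 1.0]]
wrist 317.10722961463046 317.10722961463046 281.58856134064246 208.06958991255445 dict_keys(['img', 'fx', 'fy', 'cx', 'cy', 'extrinsics', 'shot'])
[[0.388, 0.872, 0.298, 327.837], [-0.922, 0.368, 0.123, -565.57], [-0.002, -0.323, 0.947, 372.682], [0.0, 0.0, 0.0, 1.0]]
```

View pics/scene0.png

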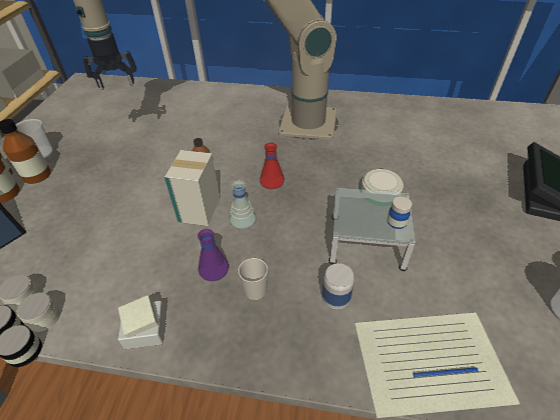

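View pics/top0.png

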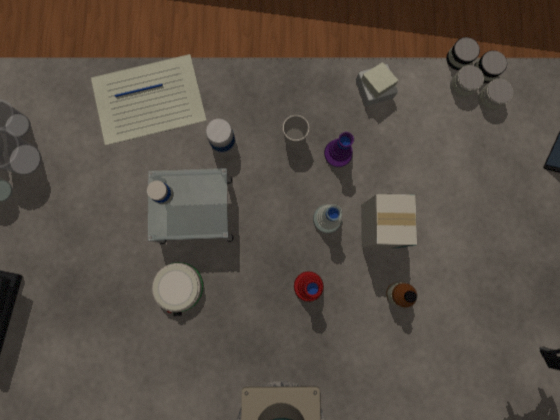

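View pics/wrist0.png

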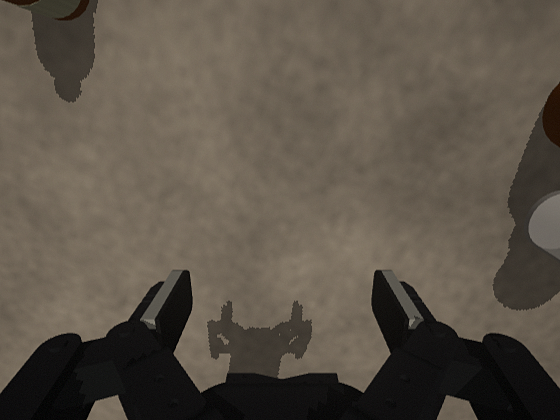

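```bash
cat >> h.py <<'E'
def ray(p,px):
    d=np.array([(px[0]-p['cx'])/p['fx'],-(px[1]-p['cy'])/p['fy'],-1.0]); T=p['extrinsics']
    d=T[:3,:3]@d; return T[:3,3],d/np.linalg.norm(d)
def atz(p,px,z):
    o,d=ray(p,px); return o+d*(z-o[2])/d[2]
def tri(rs):
    A=np.zeros((3,3));b=np.zeros(3)
    for o,d in rs:
        M=np.eye(3)-np.outer(d,d);A+=M;b+=M@o
    x=np.linalg.solve(A,b); return x,[np.linalg.norm((np.eye(3)-np.outer(d,d))@(x-o)) for o,d in rs]
def proj(p,X):
    T=np.linalg.inv(p['extrinsics']); c=T[:3,:3]@np.asarray(X,float)+T[:3,3]
    return np.array([p['cx']+p['fx']*c[0]/-c[2],p['cy']+p['fy']*-c[1]/-c[2]])
E
python3 - <<'E'
from h import *
a=ctrl.get_image('scene');b=ctrl.get_image('top')
for n in ['carton','carton_centre','riser','riser_mouth','stirrer','flask','bottle','jar','beaker','tin']:
    ma=ctrl.mark_of(a,n);mb=ctrl.mark_of(b,n)
    f=lambda m,p:[(np.round(np.array(q['centre'])*[560,420],1).tolist(),round(q['conf'],2),np.round(atz(p,np.array(q['centre'])*[560,420],0)[:2]).tolist()) for q in m[:4]]
    print(n,'\n S',f(ma,a),'\n T',f(mb,b))
    if ma and mb and n!='flask':
        print(tri([ray(a,np.array(ma[0]['centre'])*[560,420]),ray(b,np.array(mb[0]['centre'])*[560,420])]))
for n,p in (('s',a),('t',b)):
    r=(150,140,270,290) if n=='s' else (290,120,430,320)
    c=p['img'][r[1]:r[3],r[0]:r[2]]; save(cv2.resize(c,None,fx=4 if n=='s' else 3,fy=4 if n=='s' else 3,interpolation=cv2.INTER_CUBIC),n+'crop.png')
print(ctrl.read_state()['clock'])
E
```

```text
carton 
 S [([242.1, 223.2], 0.37, [565.0, -131.0])] 
 T [([379.2, 228.5], 0.92, [517.0, -279.0]), ([397.3, 294.5], 0.28, [336.0, -321.0])]
(array([ 515.73173112, -217.08672003,  -43.27684316]), [np.float64(70.54248500714836), np.float64(70.54248500714836)])
carton_centre 
 S [([192.6, 185.8], 0.86, [428.0, -330.0])] 
 T []
riser 
 S [([366.7, 242.2], 0.74, [583.0, 235.0])] 
 T [([195.9, 209.3], 0.61, [574.0, 233.0])]
(array([574.77069101, 235.36133244,  -9.55295101]), [np.float64(0.31804793001168685), np.float64(0.3180479300116423)])
riser_mouth 
 S [] 
 T []
stirrer 
 S [([380.8, 192.7], 0.55, [371.0, 275.0])] 
 T [([178.3, 286.9], 0.79, [360.0, 276.0])]
(array([359.92462258, 277.8011983 , -10.34495267]), [np.float64(0.7940025538330133), np.float64(0.7940025538329067)])
flask 
 S [([243.4, 219.5], 0.94, [550.0, -130.0]), ([213.2, 266.4], 0.91, [730.0, -171.0]), ([269.0, 178.8], 0.89, [358.0, -88.0])] 
 T [([328.2, 215.8], 0.74, [553.0, -137.0]), ([309.9, 286.9], 0.7, [358.0, -83.0]), ([337.9, 156.2], 0.63, [725.0, -169.0])]
bottle 
 S [] 
 T [([397.1, 291.4], 0.71, [345.0, -321.0]), ([380.2, 228.2], 0.66, [518.0, -282.0])]
jar 
 S [([394.0, 223.0], 0.87, [497.0, 312.0])] 
 T [([164.9, 191.1], 0.72, [626.0, 321.0]), ([176.8, 283.9], 0.35, [368.0, 281.0])]
(array([605.33665221, 289.97936158, 114.27572452]), [np.float64(1.8699067747853058), np.float64(1.8699067747850275)])
beaker 
 S [([254.8, 290.4], 0.57, [786.0, -44.0])] 
 T [([295.3, 133.5], 0.57, [792.0, -48.0])]
(array([790.15372934, -45.13507186,   6.00113993]), [np.float64(2.2016411696554843), np.float64(2.201641169655473)])
tin 
 S [([336.8, 298.5], 0.78, [778.0, 164.0]), ([367.3, 242.8], 0.36, [585.0, 236.0])] 
 T [([225.0, 140.5], 0.82, [772.0, 154.0])]
(array([773.99585254, 159.65785782,  -6.63557652]), [np.float64(4.514209721049166), np.float64(4.514209721049152)])
1.25
```

```bash
ls pics
```

```text
scene0.png
scrop.png
tcrop.png
top0.png
wrist0.png
```

View pics/scrop.png

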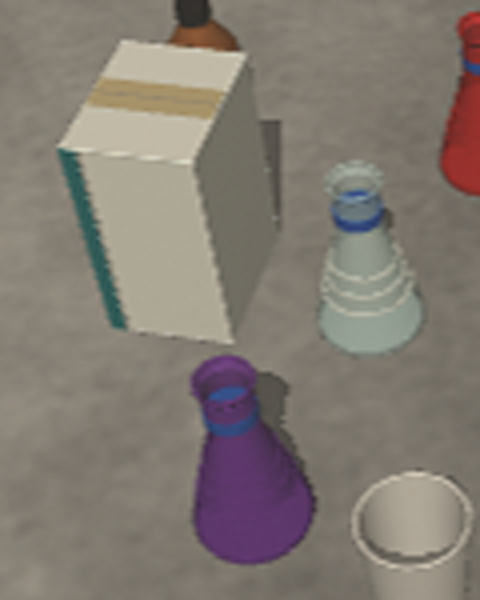

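View pics/tcrop.png

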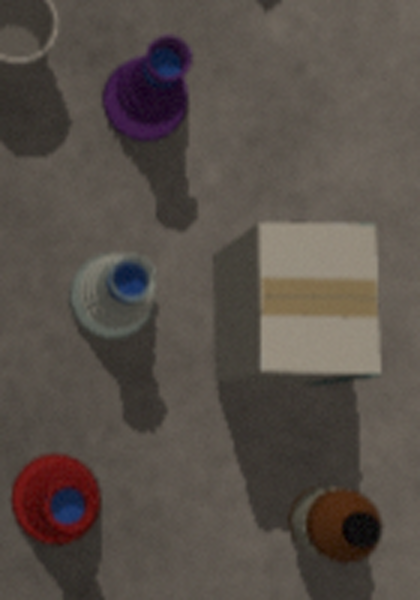

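{"op": "play_rows", "data": {"rows": [[1,[0,-0.9,0],[0,-8.4,0]],[1,[0,-0.9,0],[0,-8.4,0]],[1,[0,-0.9,0],[0,-8.4,0]],[1,[0,-0.9,0],[0,-8.4,0]],[1,[0,-0.9,0],[0,-8.4,0]],[1,[0,-0.9,0],[0,-8.4,0]],[1,[0,-0.9,0],[0,-8.4,0]],[1,[0,-0.9,0],[0,-8.4,0]]]}}

```text
clock: 2.05
eef_pos: [251.7, -599.3, 303.7]
tool_rot: [-1.571, 0.0, 0.006]
force: [0.1, -0.4, 0.6]
width: 85.1
```

```bash
python3 - <<'E'
from h import *
b=ctrl.get_image('top');a=ctrl.get_image('scene')
# carton top corners
S=np.array([[180.75,150],[211.5,153.3],[198,180.5],[165,177.5]])
T=np.array([[290+259/3,120+223/3],[290+376/3,120+223/3],[290+380/3,120+372/3],[290+260/3,120+373/3]])
for q in S: print('S',np.round(atz(a,q,180),1))
for q in T: print('T',np.round(atz(b,q,180),1))
print(atz(a,[208.3,225.5],0),atz(a,[180.5,222],0))
save(cv2.resize(b['img'][155:260,130:250],None,fx=5,fy=5,interpolation=cv2.INTER_CUBIC),'riser_t.png')
save(cv2.resize(a['img'][160:290,320:430],None,fx=4.5,fy=4.5,interpolation=cv2.INTER_CUBIC),'riser_s.png')
E
```

```text
S [ 471.9 -317.2  180. ]
S [ 474.2 -224.9  180. ]
S [ 591.5 -226.9  180. ]
S [ 592.8 -317.9  180. ]
T [ 583.9 -230.6  180. ]
T [ 583.5 -324.4  180. ]
T [ 464.8 -321.3  180. ]
T [ 464.5 -226.7  180. ]
[ 588.92211775 -227.64870669    0.        ] [ 587.85721184 -314.4401537     0.        ]
```

View pics/riser_t.png

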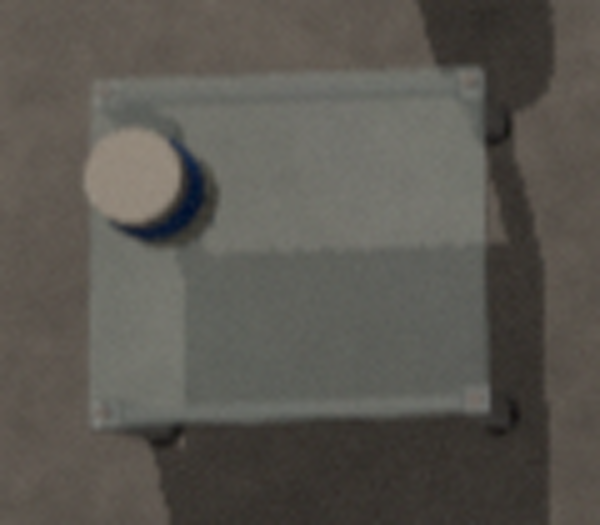

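View pics/riser_s.png

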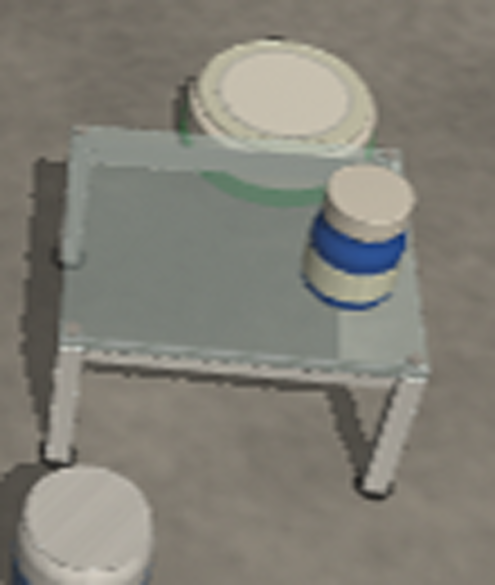

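```bash
python3 - <<'E'
from h import *
b=ctrl.get_image('top');a=ctrl.get_image('scene')
T=[[227,169],[228,237],[148.6,171.4],[148.4,240.6]]
S=[[333.8,237.8],[336.7,188.2],[415.1,244],[408.9,193.3]]
for t,s in zip(T,S): print(np.round(atz(b,t,115),1),np.round(atz(a,s,115),1),tri([ray(b,t),ray(a,s)]))
# stirrer plate ellipse tops
for p in (a,b):
    for n in('stirrer','flask'):
        for r in ctrl.regions_of(p,n)[:3]:
            ys,xs=np.nonzero(r['pixels']); print(n,r['conf'],np.array(r['centre'])*[560,420],xs.min(),xs.max(),ys.min(),ys.max())
save(cv2.resize(b['img'][250:330,135:220],None,fx=6,fy=6,interpolation=cv2.INTER_CUBIC),'st_t.png')
E
```

```text
[662.1 134.8 115. ] [678.8 140.3 115. ] (array([665.61993778, 138.55164612,  99.23251912]), [np.float64(1.9528065437472257), np.float64(1.9528065437471958)])
[487.9 130.3 115. ] [497. 135. 115.] (array([488.27412983, 133.12311826, 106.72373586]), [np.float64(1.948396633819007), np.float64(1.948396633818977)])
[656.5 335.  115. ] [668.7 336.  115. ] (array([659.06138322, 338.73295288, 103.75534362]), [np.float64(0.3296755985934422), np.float64(0.32967559859340617)])
[479.9 328.7 115. ] [488.8 331.4 115. ] (array([480.364837  , 332.28900459, 107.05658719]), [np.float64(1.176481590885864), np.float64(1.1764815908857758)])
stirrer 0.78 [380.688 180.18 ] 359 402 168 192
flask 0.98 [239.4  211.89] 229 255 180 229
flask 0.67 [268.184 171.696] 260 283 143 187
flask 0.67 [210.504 259.308] 198 227 229 280
stirrer 0.88 [177.072 286.188] 153 202 262 315
flask 0.97 [325.192 218.904] 313 340 204 232
flask 0.65 [308.392 287.616] 294 323 272 300
flask 0.6 [342.104 151.788] 324 353 131 166
```

View pics/st_t.png

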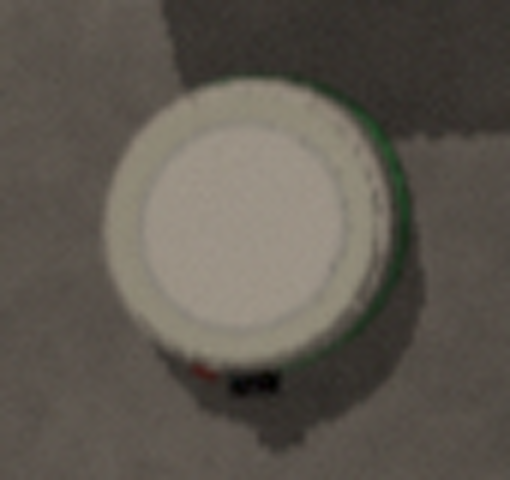

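{"op": "play_rows", "data": {"rows": [[1,[3.75,0,3.0],[0,0,0]],[1,[3.75,0,3.0],[0,0,0]],[1,[3.75,0,3.0],[0,0,0]],[1,[3.75,0,3.0],[0,0,0]],[1,[3.75,0,3.0],[0,0,0]],[1,[3.75,0,3.0],[0,0,0]],[1,[3.75,0,3.0],[0,0,0]],[1,[3.75,0,3.0],[0,0,0]]]}}

```text
clock: 3.25
eef_pos: [553.1, -357.9, 303.1]
tool_rot: [-1.571, 0.0, -0.001]
force: [0.5, -0.7, 0.1]
width: 85.3
```

```bash
python3 - <<'E'
from h import *
b=ctrl.get_image('top');w=ctrl.get_image('wrist'); print(w['extrinsics'][:3,3])
print('st',atz(b,[175.7,287.3],48),atz(b,[176.3,286.7],48))
for n in('flask','carton_centre','carton','stirrer'):
  for m in ctrl.mark_of(w,n)[:3]:
    px=np.array(m['centre'])*[560,420]; print(n,m['conf'],px,atz(w,px,0))
save(w['img'],'w1.png')
E
```

```text
[ 559.24129691 -264.79514109  445.8257053 ]
st [361.66580181 272.52714388  48.        ] [363.19714429 271.00714696  48.        ]
flask 0.96 [419.776  22.302] [ 732.87274142 -167.81546087    0.        ]
```

View pics/w1.png

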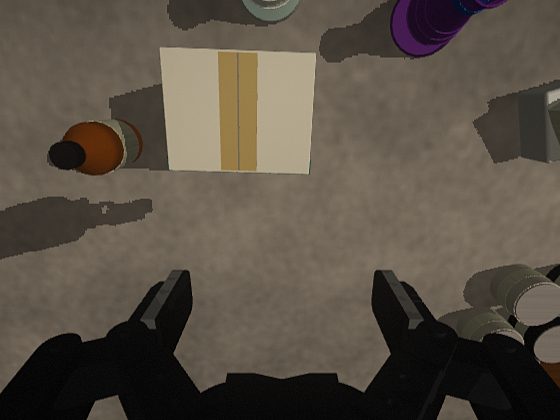

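{"op": "play_rows", "data": {"rows": [[1,[0,0,2.0],[0,0,0]],[1,[0,0,3.0],[0,0,0]],[1,[0,0,3.0],[0,0,0]],[1,[0,0,3.0],[0,0,0]],[1,[0,0,2.0],[0,0,0]],[1,[0,0,1.0],[0,0,0]],[1,[0,0,0],[0,0,0]],[1,[0,0,0],[0,0,0]]]}}

```text
clock: 4.35
eef_pos: [551.4, -221.5, 303.4]
tool_rot: [-1.572, 0.0, -0.003]
force: [0.3, -1.0, -0.8]
width: 85.4
```

```bash
python3 - <<'E'
from h import *
w=ctrl.get_image('wrist'); print(w['extrinsics'][:3,3],ctrl.read_state()['eef_pos'])
for n in('flask','stirrer','riser_mouth','riser'):
  for m in ctrl.mark_of(w,n)[:3]:
    px=np.array(m['centre'])*[560,420]; print(n,m['conf'],px,atz(w,px,0))
save(w['img'],'w2.png')
# carton from previous pose
w['extrinsics'][1,3]-=0
w1=dict(w);E=w['extrinsics'].copy();E[:3,3]=[559.24,-264.8,445.8];w1['extrinsics']=E
for q in [(161,47),(317,53),(309,174),(168,169)]: print(atz(w1,q,180))
E
```

```text
[ 551.28488818 -137.12283988  445.43402308] [ 551.4203305  -221.6576788   303.22109616]
flask 0.91 [277.592  96.684] [ 545.67855669 -133.27880471    0.        ]
flask 0.9 [414.624 122.892] [ 731.71699757 -167.35260131    0.        ]
flask 0.71 [128.072  50.4  ] [356.26174961 -77.3788889    0.        ]
[ 468.10187181 -226.89581967  180.        ]
[ 586.00724533 -231.30081478  180.        ]
[ 582.31958616 -324.89660195  180.        ]
[ 462.33747578 -320.2849793   180.        ]
```

View pics/w2.png

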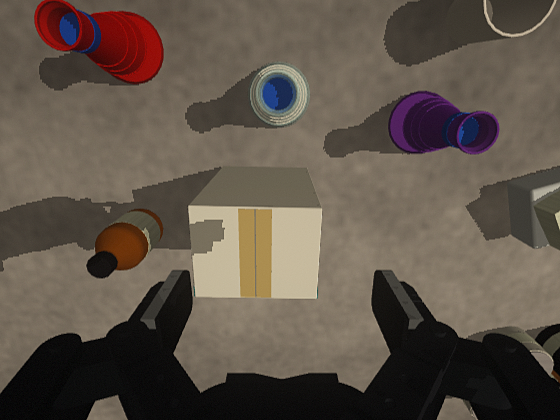

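{"op": "play_rows", "data": {"rows": [[1,[-0.1,0,2.0],[0,0,0]],[1,[-0.1,0,3.0],[0,0,0]],[1,[-0.1,1,2.5],[0,0,0]],[1,[0,3,1.3],[0,0,0]],[1,[0,3,0],[0,0,0]],[1,[0,2.5,0],[0,0,0]],[1,[0,1,0],[0,0,0]],[1,[0,0,0],[0,0,0]]]}}

```text
clock: 5.4
eef_pos: [548.2, -131.5, 197.1]
tool_rot: [-1.57, 0.003, -0.001]
force: [-0.4, -0.7, 0.6]
width: 85.3
```

```bash
python3 - <<'E'
from h import *
w=ctrl.get_image('wrist'); print(w['extrinsics'][:3,3],ctrl.read_state()['eef_pos'])
for n in('flask',):
  for m in ctrl.mark_of(w,n)[:3]:
    px=np.array(m['centre'])*[560,420]; print(n,m['conf'],px,atz(w,px,0))
T=np.eye(4);
p=ctrl.read_state()['eef_pos']
print(proj(w,p),proj(w,p+[0,0,18.7]))
save(w['img'],'w3.png')
E
```

```text
[548.23045951 -47.4281376  339.3820625 ] [ 549.12200113 -131.5871512   198.39280531]
flask 0.87 [442.904 212.982] [ 7.30045438e+02 -1.68354779e+02  5.68434189e-14]
flask 0.75 [104.216 129.612] [361.83924864 -76.22932075   0.        ]
flask 0.64 [282.912 179.298] [ 548.54543372 -129.30553347    0.        ]
[285.47355114 276.83408158] [285.82092486 298.81400551]
```

View pics/w3.png

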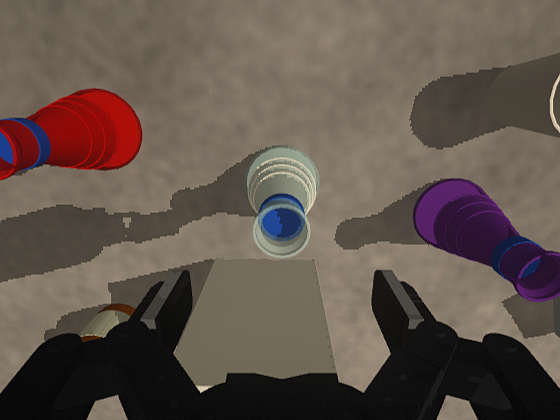

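```bash
python3 - <<'E'
from h import *
w=ctrl.get_image('wrist'); p=ctrl.read_state()['eef_pos'];print(p)
print(atz(w,[282,231],142),atz(w,[283,181],0),proj(w,[p[0],p[1],142]),proj(w,[p[0],p[1],0]))
E
```

```text
[ 549.95492589 -131.60554757  199.5677443 ]
[ 549.62823016 -131.71803753  142.        ] [ 551.03867639 -131.94594534    0.        ] [282.47995039 230.84709663] [282.01926844 180.7003049 ]
```

{"op": "play_rows", "data": {"rows": [[1,[0,2,0],[0,0,0]],[1,[0,3,0],[0,0,0]],[1,[0,3,0],[0,0,0]],[1,[0,1.8,0],[0,0,0]],[1,[0,0,0],[0,0,0]],[0,[0,0,0],[0,0,0]],[0,[0,0,0],[0,0,0]],[0,[0,0,0],[0,0,0]]]}}

```text
clock: 6.35
eef_pos: [550.0, -131.5, 101.8]
tool_rot: [-1.571, -0.003, -0.0]
force: [-0.3, -0.2, 1.0]
width: 44.1
```

{"op": "play_rows", "data": {"rows": [[0,[0,0,0],[0,0,0]],[0,[0,0,0],[0,0,0]],[0,[0,0,0],[0,0,0]],[0,[0,-0.5,0],[0,0,0]],[0,[0,-1.0,0],[0,0,0]],[0,[0,-1,0],[0,0,0]],[0,[0,-0.5,0],[0,0,0]],[0,[0,0,0],[0,0,0]]]}}

```text
clock: 7.15
eef_pos: [549.7, -131.4, 131.5]
tool_rot: [-1.571, -0.002, -0.0]
force: [0.1, -0.6, -0.8]
width: 34.6
```

```bash
python3 - <<'E'
from h import *
w=ctrl.get_image('wrist'); s=ctrl.read_state();print(s['eef_pos'],s['tool_rot'],s['width'],s['force'])
save(w['img'],'w4.png')
E
```

```text
[ 549.22184817 -131.38119163  130.87152055] [-1.57099211e+00 -1.08334543e-03 -2.55999901e-04] 34.349917285857586 [-5.40882513e-04 -2.39544753e-02 -1.41536950e+00]
```

View pics/w4.png

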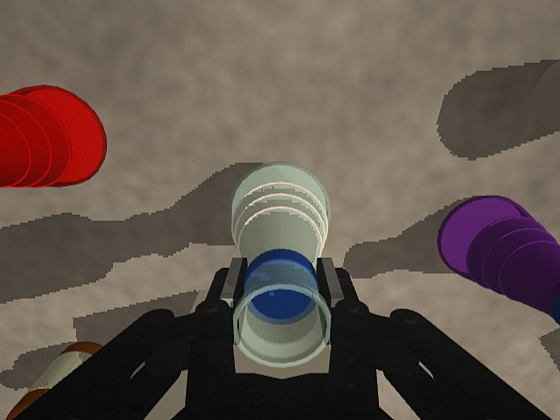

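{"op": "play_rows", "data": {"rows": [[0,[0,-2,0],[0,0,0]],[0,[0,-4,0],[0,0,0]],[0,[0,-4,0],[0,0,0]],[0,[0,-2,1],[0,0,0]],[0,[0,0,3],[0,0,0]],[0,[0,0,4],[0,0,0]],[0,[0,0,3],[0,0,0]],[0,[0,0,1],[0,0,0]]]}}

```text
clock: 8.0
eef_pos: [548.4, -6.7, 250.2]
tool_rot: [-1.568, 0.0, 0.005]
force: [0.6, 0.0, -0.8]
width: 34.8
```

{"op": "play_rows", "data": {"rows": [[0,[-2,0,1],[0,0,0]],[0,[-3,0,2],[0,0,0]],[0,[-4,0,2],[0,0,0]],[0,[-4,0,2],[0,0,0]],[0,[-3,0,1],[0,0,0]],[0,[-1,0,0],[0,0,0]],[0,[0,0,0],[0,0,0]],[0,[0,0,0],[0,0,0]]]}}

```text
clock: 8.8
eef_pos: [380.5, 68.1, 250.5]
tool_rot: [-1.571, -0.002, -0.002]
force: [-0.1, -0.4, -1.4]
width: 34.3
```

```bash
python3 - <<'E'
from h import *
w=ctrl.get_image('wrist'); s=ctrl.read_state();print(s['eef_pos'],s['tool_rot'],s['width'],w['extrinsics'].round(3).tolist())
for n in('stirrer','riser_mouth','riser','jar'):
  for m in ctrl.mark_of(w,n)[:3]:
    px=np.array(m['centre'])*[560,420]; print(n,m['conf'],px,atz(w,px,0))
save(w['img'],'w5.png')
E
```

```text
[380.73384453  68.18926651 250.47528913] [-1.57044183 -0.0016273  -0.00198331] 34.72238066553625 [[1.0, 0.002, -0.001, 380.059], [-0.001, 0.947, 0.322, 152.272], [0.001, -0.322, 0.947, 392.754], [0.0, 0.0, 0.0, 1.0]]
riser 0.91 [457.408  16.506] [571.59008085 238.1504919    0.        ]
```

View pics/w5.png

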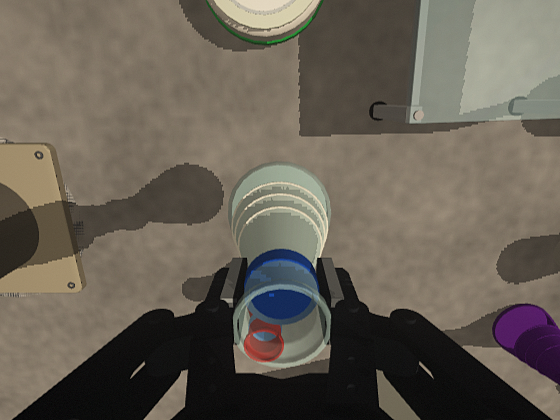

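{"op": "play_rows", "data": {"rows": [[0,[0,0,1],[0,0,0]],[0,[-0.4,0,2],[0,0,0]],[0,[-0.4,0,2],[0,0,0]],[0,[-0.4,0,2],[0,0,0]],[0,[-0.4,0,1.5],[0,0,0]],[0,[-0.2,0,0.5],[0,0,0]],[0,[0,0,0],[0,0,0]],[0,[0,0,0],[0,0,0]]]}}

```text
clock: 9.85
eef_pos: [361.0, 158.2, 250.2]
tool_rot: [-1.571, 0.0, -0.001]
force: [-0.7, 0.1, -1.0]
width: 34.6
```

```bash
python3 - <<'E'
from h import *
w=ctrl.get_image('wrist'); s=ctrl.read_state();print(s['eef_pos'],s['tool_rot'],s['width'],w['extrinsics'].round(3).tolist())
for n in('stirrer','riser'):
  for m in ctrl.mark_of(w,n)[:3]:
    px=np.array(m['centre'])*[560,420]; print(n,m['conf'],px,atz(w,px,0))
save(w['img'],'w6.png')
E
```

```text
[361.08629995 157.98163692 250.22004637] [-1.57138918e+00  1.84836249e-04 -1.23372213e-03] 34.89165516520912 [[1.0, -0.0, 0.001, 360.744], [-0.0, 0.947, 0.322, 242.474], [-0.001, -0.322, 0.947, 392.358], [0.0, 0.0, 0.0, 1.0]]
stirrer 0.76 [281.624  67.998] [360.46083673 276.94432458   0.        ]
riser 0.82 [461.496 103.404] [571.70740008 238.68903748   0.        ]
```

View pics/w6.png

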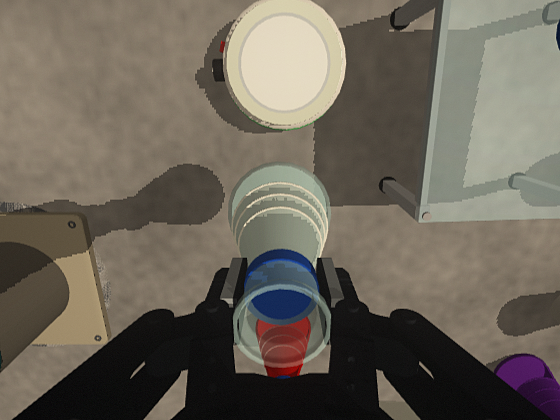

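```bash
python3 - <<'E'
from h import *
w=ctrl.get_image('wrist')
for q in [(284.5,63),(284.5,62)]: print(atz(w,q,48))
print('corner mouth near',atz(w,(420,221),115), 'deck near edge pt',atz(w,(436,5),115),'edge mouth pt', atz(w,(540,219),115))
E
```

```text
[363.65907252 277.08636523  48.        ]
[363.65762226 277.9929326   48.        ]
corner mouth near [490.30118115 134.81565841 115.        ] deck near edge pt [477.99041631 310.35234325 115.        ] edge mouth pt [602.14487166 136.69462183 115.        ]
```

{"op": "play_rows", "data": {"rows": [[0,[0.1,0,1],[0,0,0]],[0,[0,0,2],[0,0,0]],[0,[0,0,3],[0,0,0]],[0,[0,0,3],[0,0,0]],[0,[0,0,2],[0,0,0]],[0,[0,1,0.8],[0,0,0]],[0,[0,2,0],[0,0,0]],[0,[0,2,0],[0,0,0]]]}}

```text
clock: 10.85
eef_pos: [361.9, 276.5, 199.2]
tool_rot: [-1.571, -0.0, -0.0]
force: [-0.3, -0.6, -1.4]
width: 35.1
```

{"op": "play_rows", "data": {"rows": [[0,[0,2,0],[0,0,0]],[0,[0,1,0],[0,0,0]],[0,[0,0.5,0],[0,0,0]],[0,[0,0.3,0],[0,0,0]],[0,[0,0,0],[0,0,0]],[0,[0,0,0],[0,0,0]],[0,[0,0,0],[0,0,0]],[0,[0,0,0],[0,0,0]]]}}

```text
clock: 11.65
eef_pos: [362.2, 276.9, 162.7]
tool_rot: [-1.57, -0.001, -0.0]
force: [0.1, 0.4, -1.5]
width: 34.6
```

```bash
python3 - <<'E'
from h import *
w=ctrl.get_image('wrist'); s=ctrl.read_state();print(s['eef_pos'],s['tool_rot'],s['width'],s['force'])
save(w['img'],'w7.png')
b=ctrl.get_image('top');a=ctrl.get_image('scene');
save(np.hstack([cv2.resize(b['img'][230:330,120:220],(400,400),interpolation=cv2.INTER_CUBIC),cv2.resize(a['img'][120:220,330:430],(400,400),interpolation=cv2.INTER_CUBIC)]),'place.png')
E
```

```text
[362.19176019 276.86555207 162.68636085] [-1.57033011e+00 -7.32188675e-04 -2.76910363e-04] 34.86744313538452 [-0.21340878 -0.13829442 -1.37261937]
```

View pics/w7.png

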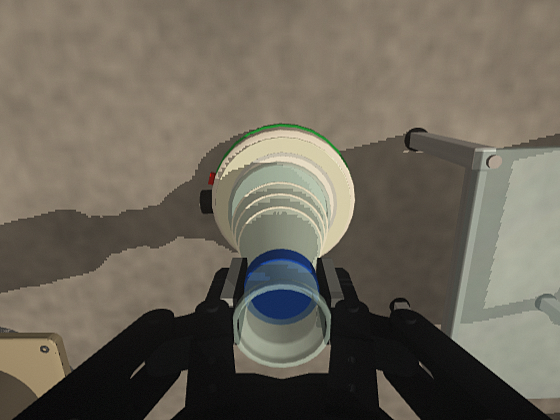

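View pics/place.png

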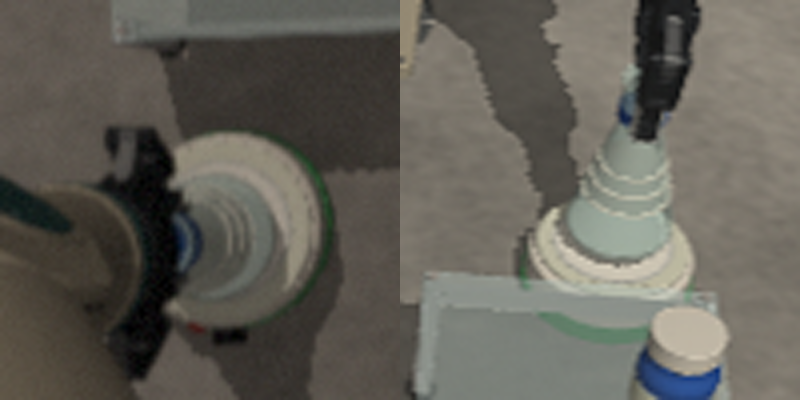

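{"op": "play_rows", "data": {"rows": [[0,[0.2,0.5,0],[0,0,0]],[0,[0,0.4,0],[0,0,0]],[0,[0,0.3,0],[0,0,0]],[0,[0,0,0],[0,0,0]],[0,[0,0,0],[0,0,0]],[0,[0,0,0],[0,0,0]],[0,[0,0,0],[0,0,0]],[0,[0,0,0],[0,0,0]]]}}

```text
clock: 12.6
eef_pos: [364.0, 276.7, 150.3]
tool_rot: [-1.571, -0.0, -0.0]
force: [-0.5, 0.1, -0.7]
width: 34.7
```

```bash
python3 - <<'E'
from h import *
w=ctrl.get_image('wrist'); s=ctrl.read_state();print(s['eef_pos'],s['width'],s['force'])
save(w['img'],'w8.png')
E
```

```text
[364.00037928 276.72693933 150.33295027] 34.88957189900569 [ 0.0636754   0.36628334 -1.3738392 ]
```

View pics/w8.png

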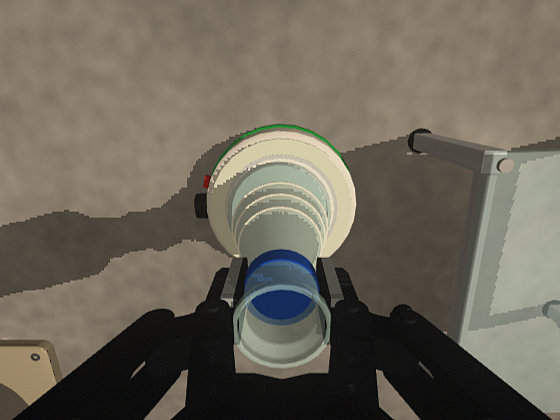

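{"op": "play_rows", "data": {"rows": [[0,[0,0.1,0],[0,0,0]],[0,[0,0.1,0],[0,0,0]],[0,[0,0,0],[0,0,0]],[0,[0,0,0],[0,0,0]],[0.5,[0,0,0],[0,0,0]],[0.75,[0,0,0],[0,0,0]],[1,[0,0,0],[0,0,0]],[1,[0,0,0],[0,0,0]]]}}

```text
clock: 13.45
eef_pos: [364.0, 276.7, 148.2]
tool_rot: [-1.571, 0.0, -0.0]
force: [0.2, 0.2, -0.6]
width: 83.2
```

{"op": "play_rows", "data": {"rows": [[1,[0,0,0],[0,0,0]],[1,[0,0,0],[0,0,0]],[1,[0,-1,0],[0,0,0]],[1,[0,-2.5,0],[0,0,0]],[1,[0,-3,0],[0,0,0]],[1,[0,-3,0],[0,0,0]],[1,[0,-2,0],[0,0,0]],[1,[0,-1,0],[0,0,0]]]}}

```text
clock: 14.25
eef_pos: [364.6, 277.4, 275.7]
tool_rot: [-1.569, -0.003, -0.0]
force: [-0.3, -0.1, -0.2]
width: 85.3
```

```bash
python3 - <<'E'
from h import *
w=ctrl.get_image('wrist'); s=ctrl.read_state();print(s['eef_pos'],s['width'],s['force'])
save(w['img'],'w9.png')
E
```

```text
[364.86951719 277.6342089  276.13146237] 85.58696378541826 [0.41510084 0.77645547 0.84764208]
```

View pics/w9.png

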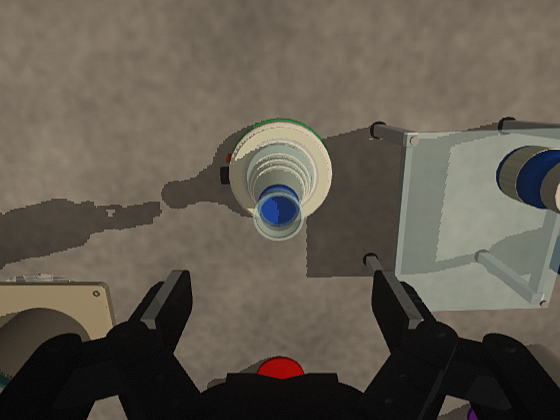

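{"op": "play_rows", "data": {"rows": [[1,[0.4,0,-2],[0,0,0]],[1,[0.8,0,-3.8],[0,0,0]],[1,[0.9,0,-3.8],[0,0,0]],[1,[0.9,0,-3.8],[0,0,0]],[1,[0.9,0,-3.8],[0,0,0]],[1,[0.9,0,-3.8],[0,0,0]],[1,[0.9,0,-3.8],[0,0,0]],[1,[0.9,0,-3.8],[0,0,0]]]}}

```text
clock: 15.1
eef_pos: [429.4, -10.9, 272.6]
tool_rot: [-1.571, 0.001, -0.0]
force: [1.2, 0.2, 0.3]
width: 85.7
```

{"op": "play_rows", "data": {"rows": [[1,[0.9,0,-3.8],[0,0,0]],[1,[0.9,0,-3.8],[0,0,0]],[1,[0.9,0,-3.8],[0,0,0]],[1,[0.9,0,-3.8],[0,0,0]],[1,[1.0,0,-3.8],[0,0,0]],[1,[1.0,0,-3.8],[0,0,0]],[1,[1.0,0,-3.8],[0,0,0]],[1,[1.0,0,-3.8],[0,0,0]]]}}

```text
clock: 15.9
eef_pos: [505.5, -314.6, 272.2]
tool_rot: [-1.57, 0.002, -0.0]
force: [1.5, 0.5, -0.2]
width: 85.3
```

{"op": "play_rows", "data": {"rows": [[1,[1.0,0,-3.8],[0,0,0]],[1,[0.5,0,-3.8],[0,0,0]],[1,[0.2,0,-1.5],[0,0,0]],[1,[0,0,0],[0,0,0]],[1,[0,0,0],[0,0,0]],[1,[0,0,0],[0,0,0]],[1,[0,0,0],[0,0,0]],[1,[0,0,0],[0,0,0]]]}}

```text
clock: 16.7
eef_pos: [523.2, -403.2, 273.7]
tool_rot: [-1.571, -0.0, 0.001]
force: [0.4, -0.4, 0.0]
width: 85.2
```

```bash
python3 - <<'E'
from h import *
w=ctrl.get_image('wrist'); s=ctrl.read_state();print(s['eef_pos'],s['tool_rot'],w['extrinsics'][:3,3])
save(w['img'],'w10.png')
E
```

```text
[ 523.07120463 -403.53395188  273.66132198] [-1.57089303e+00 -2.46531576e-04  9.22133938e-04] [ 522.64990208 -319.02213341  415.89268225]
```

View pics/w10.png

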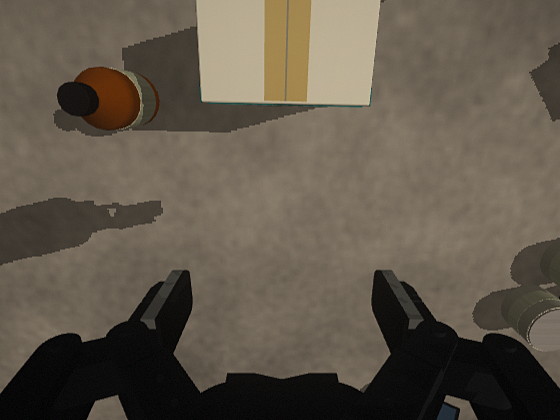

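{"op": "play_rows", "data": {"rows": [[1,[0.35,2,0],[0,0,0]],[1,[0,3,0],[0,0,0]],[1,[0,3,0],[0,0,0]],[1,[0,3,0],[0,0,0]],[1,[0,1.7,1],[0,0,0]],[1,[0,0,2],[0,0,0]],[1,[0,0,1.5],[0,0,0]],[1,[0,0,0.6],[0,0,0]]]}}

```text
clock: 17.55
eef_pos: [527.3, -351.0, 147.0]
tool_rot: [-1.57, -0.001, 0.003]
force: [0.6, -0.1, 0.5]
width: 85.0
```

```bash
python3 - <<'E'
from h import *
w=ctrl.get_image('wrist'); s=ctrl.read_state();print(s['eef_pos'],s['tool_rot'],s['force'])
save(w['img'],'w11.png')
a=ctrl.get_image('scene');save(cv2.resize(a['img'][90:260,100:300],None,fx=4,fy=3.5),'s11.png')
E
```

```text
[ 527.40778379 -350.8355721   147.17903127] [-1.57022649e+00 -1.18530182e-03  2.85929659e-03] [ 0.11064712  0.72100967 -0.02354327]
```

View pics/w11.png

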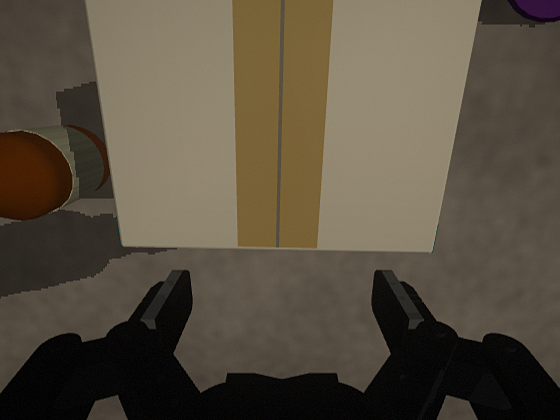

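View pics/s11.png

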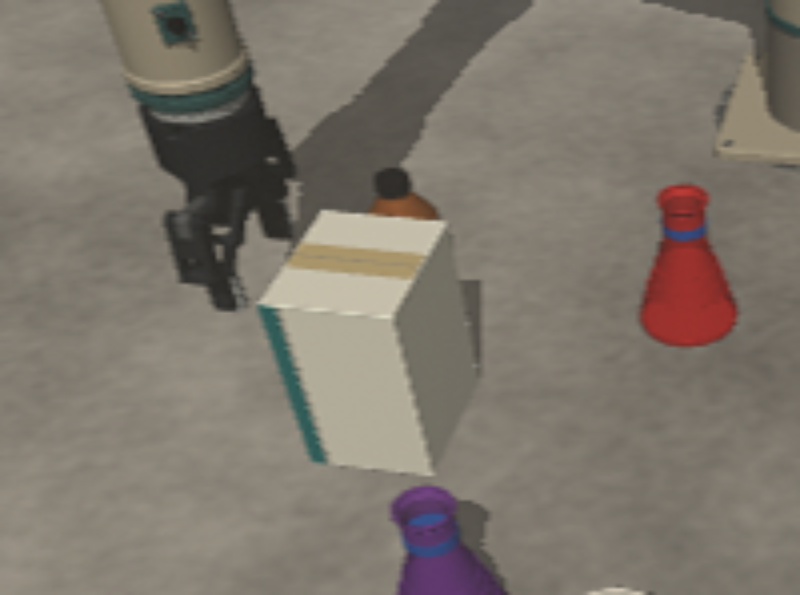

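{"op": "play_rows", "data": {"rows": [[1,[0,0,0.7],[0,0,0]],[1,[0,0,0.7],[0,0,0]],[1,[0,0,0.8],[0,0,0]],[1,[0,0,0.8],[0,0,0]],[1,[0,0,0.8],[0,0,0]],[1,[0,0,0.8],[0,0,0]],[1,[0,0,0.8],[0,0,0]],[1,[0,0,0.8],[0,0,0]]]}}

```text
clock: 18.45
eef_pos: [526.4, -290.1, 146.3]
tool_rot: [-1.57, 0.0, 0.0]
force: [-1.1, -2.2, 1.7]
width: 85.5
```

```bash
python3 - <<'E'
from h import *
s=ctrl.read_state();print(s['eef_pos'],s['tool_rot'],s['force'])
a=ctrl.get_image('scene');save(cv2.resize(a['img'][90:260,100:300],None,fx=4,fy=3.5),'s12.png')
E
```

```text
[ 526.35068657 -290.12523993  146.26956683] [-1.57024028e+00  2.28962751e-04  3.30504227e-04] [-1.08812634 -2.16198041  1.69810096]
```

View pics/s12.png

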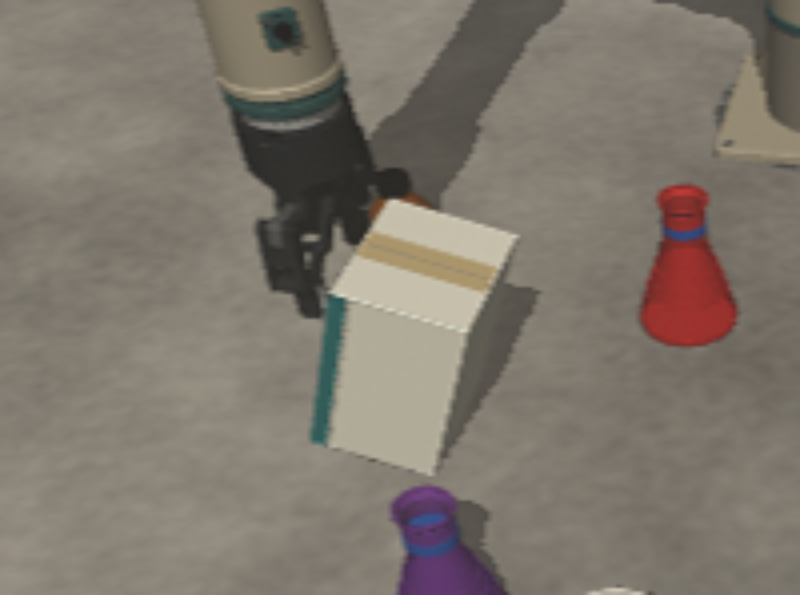

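{"op": "play_rows", "data": {"rows": [[1,[0,0,0.7],[0,0,0]],[1,[0,0,0.7],[0,0,0]],[1,[0,0,0.7],[0,0,0]],[1,[0,0,0.6],[0,0,0]],[1,[0,0,0.6],[0,0,0]],[1,[0,0,0.5],[0,0,0]],[1,[0,0,0.5],[0,0,0]],[1,[0,0,0],[0,0,0]]]}}

```text
clock: 19.3
eef_pos: [526.5, -247.2, 146.3]
tool_rot: [-1.57, 0.0, 0.001]
force: [1.1, 1.0, -0.6]
width: 85.3
```

```bash
python3 - <<'E'
from h import *
s=ctrl.read_state();print(s['eef_pos'],s['tool_rot'],s['force'])
a=ctrl.get_image('scene');save(cv2.resize(a['img'][90:260,100:300],None,fx=4,fy=3.5),'s13.png')
E
```

```text
[ 526.47318098 -247.1932767   146.29337429] [-1.57016393e+00  1.56156790e-04  1.04018578e-03] [ 1.14836309  1.04117579 -0.56798443]
```

View pics/s13.png

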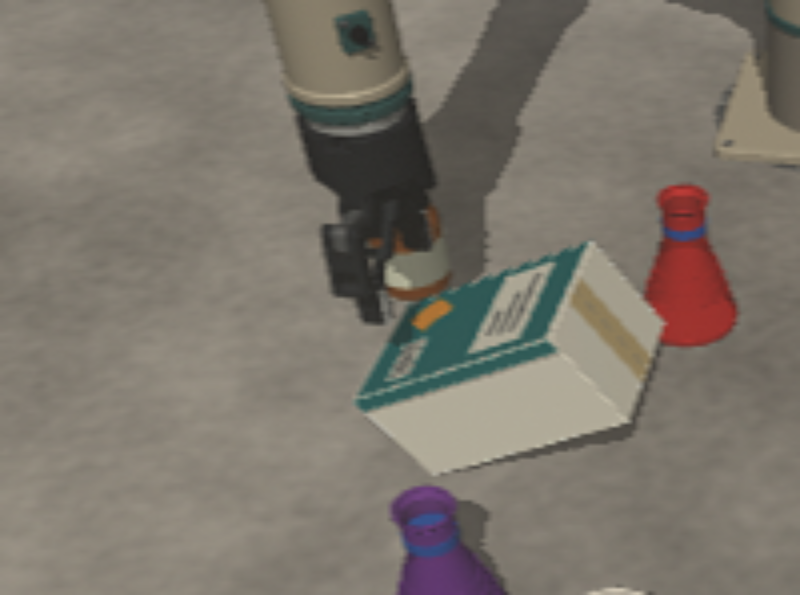

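{"op": "play_rows", "data": {"rows": [[1,[0,0,0],[0,0,0]],[1,[0,0,-0.5],[0,0,0]],[1,[0,0,-1.5],[0,0,0]],[1,[0,0,-2],[0,0,0]],[1,[0,0,-2],[0,0,0]],[1,[0,0,-2],[0,0,0]],[1,[0,0,-1],[0,0,0]],[1,[0,0,0],[0,0,0]]]}}

```text
clock: 20.15
eef_pos: [525.4, -341.3, 146.1]
tool_rot: [-1.572, 0.0, -0.004]
force: [-0.1, 0.1, -0.0]
width: 85.3
```

```bash
python3 - <<'E'
from h import *
s=ctrl.read_state();print(s['eef_pos'],s['tool_rot'],s['force'])
for n in('top','wrist','scene'):
    p=ctrl.get_image(n);save(p['img'],n[0]+'14.png')
E
```

```text
[ 525.43393534 -341.26838129  146.06039546] [-1.57202652e+00  2.49054722e-04 -4.14676778e-03] [-0.12026326  0.05784505 -0.0311332 ]
```

View pics/t14.png

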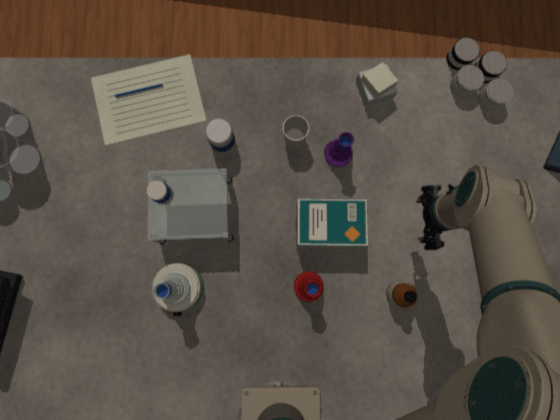

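View pics/w14.png

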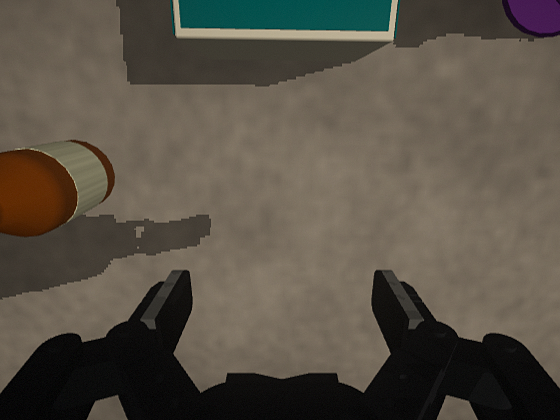

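View pics/s14.png

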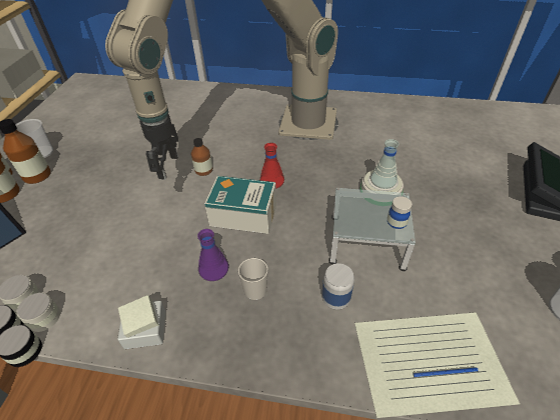

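```bash
python3 - <<'E'
from h import *
b=ctrl.get_image('top')
r=cv2.resize(b['img'][185:260,285:385],None,fx=8,fy=8,interpolation=cv2.INTER_CUBIC);save(r,'ct.png')
w=ctrl.get_image('wrist')
for q in [(178,38),(393,42)]: print(atz(w,q,95))
E
```

```text
[ 469.4843017 -220.5971141   95.       ]
[ 586.98338583 -222.36324408   95.        ]
```

View pics/ct.png

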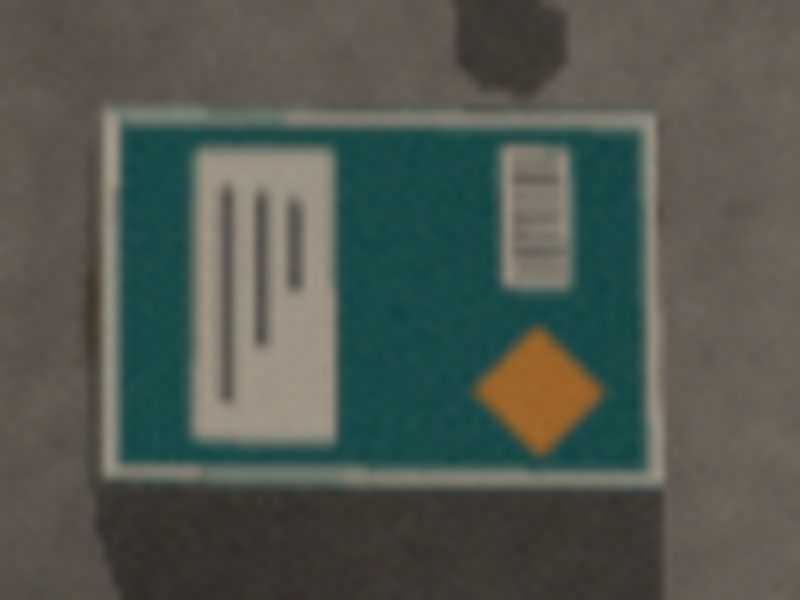

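```bash
python3 - <<'E'
from h import *
b=ctrl.get_image('top')
C=np.array([atz(b,q,95) for q in [(297.9,198.3),(366.9,199),(367.75,245.6),(297.9,244.6)]]);print(C.round(1),C.mean(0))
C=np.array([atz(b,q,115) for q in [[227,169],[228,237],[148.6,171.4],[148.4,240.6]]]);print(C.round(1),C.mean(0))
E
```

```text
[[ 588.5  -47.3   95. ]
 [ 585.9 -226.4   95. ]
 [ 465.5 -224.2   95. ]
 [ 468.9  -45.8   95. ]] [ 527.19197429 -135.95075677   95.        ]
[[662.1 134.8 115. ]
 [487.9 130.3 115. ]
 [656.5 335.  115. ]
 [479.9 328.7 115. ]] [571.60393185 232.22115047 115.        ]
```

{"op": "play_rows", "data": {"rows": [[1,[-0.5,2,0],[0,-1.9,0]],[1,[0,3,0],[0,0,0]],[1,[0,3,0],[0,0,0]],[1,[0,1.4,1],[0,0,0]],[1,[0,0,2.5],[0,0,0]],[1,[0,0,3],[0,0,0]],[1,[0,0,2],[0,0,0]],[1,[0,0,1],[0,0,0]]]}}

```text
clock: 21.25
eef_pos: [518.6, -240.1, 52.5]
tool_rot: [-1.569, 0.0, 0.037]
force: [0.4, 0.2, 0.1]
width: 85.6
```

```bash
python3 - <<'E'
from h import *
s=ctrl.read_state();print(s['eef_pos'],s['tool_rot'],s['force'])
p=ctrl.get_image('wrist');save(p['img'],'w15.png')
for q in [(130,180),(400,180)]: print(atz(p,q,95))
E
```

```text
[ 518.63528938 -240.06312532   52.47877897] [-1.56926790e+00  1.05007098e-05  3.68386228e-02] [0.38277902 0.24785494 0.10362759]
[ 467.21184731 -182.14874672   95.        ]
[ 554.25511218 -178.89651542   95.        ]
```

View pics/w15.png

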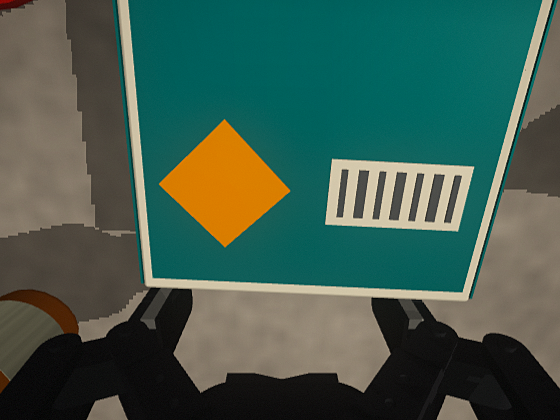

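{"op": "play_rows", "data": {"rows": [[1,[0,0,0.8],[0,0,0]],[1,[0,0,0.8],[0,0,0]],[1,[0.1,0,0.8],[0,0,0]],[1,[0.3,0,1],[0,0,0]],[1,[0.3,0,1],[0,0,0]],[1,[0.3,0,1],[0,0,0]],[1,[0.3,0,1],[0,0,0]],[1,[0.3,0,1],[0,0,0]]]}}

```text
clock: 22.1
eef_pos: [531.2, -169.6, 52.5]
tool_rot: [-1.572, 0.001, 0.032]
force: [-1.0, -5.4, 1.4]
width: 85.6
```

```bash
python3 - <<'E'
from h import *
s=ctrl.read_state();print(s['eef_pos'],s['tool_rot'],s['force'])
p=ctrl.get_image('wrist');save(p['img'],'w16.png')
E
```

```text
[ 531.23865748 -169.6194982    52.46087949] [-1.57225158e+00  1.06694560e-03  3.22027403e-02] [-0.99807373 -5.41856507  1.4499432 ]
```

View pics/w16.png

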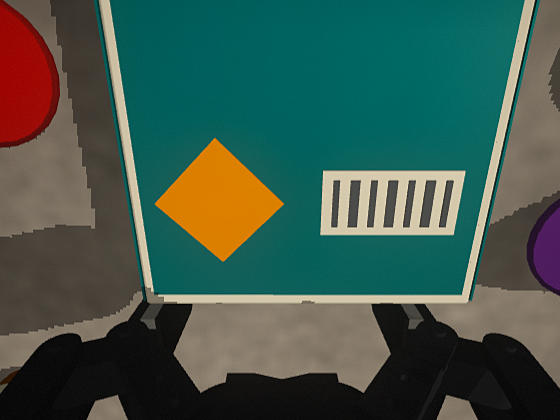

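{"op": "play_rows", "data": {"rows": [[1,[0.4,0,1],[0,0,0]],[1,[0.4,0,1],[0,0,0]],[1,[0.4,0,1],[0,0,0]],[1,[0.4,0,1],[0,0,0]],[1,[0.4,0,1],[0,0,0]],[1,[0.4,0,1],[0,0,0]],[1,[0.4,0,1],[0,0,0]],[1,[0.4,0,1],[0,0,0]]]}}

```text
clock: 22.95
eef_pos: [560.0, -89.2, 52.3]
tool_rot: [-1.573, 0.003, 0.032]
force: [-2.0, -5.7, 2.2]
width: 85.4
```

```bash
python3 - <<'E'
from h import *
s=ctrl.read_state();print(s['eef_pos'],s['tool_rot'],s['force'])
p=ctrl.get_image('wrist');save(p['img'],'w17.png')
b=ctrl.get_image('top');save(cv2.resize(b['img'][155:255,140:340],None,fx=4,fy=4,interpolation=cv2.INTER_CUBIC),'t17.png')
E
```

```text
[559.95304337 -89.19297005  52.34043802] [-1.57273874  0.00250313  0.03214389] [-1.95974861 -5.65959133  2.24658399]
```

View pics/w17.png

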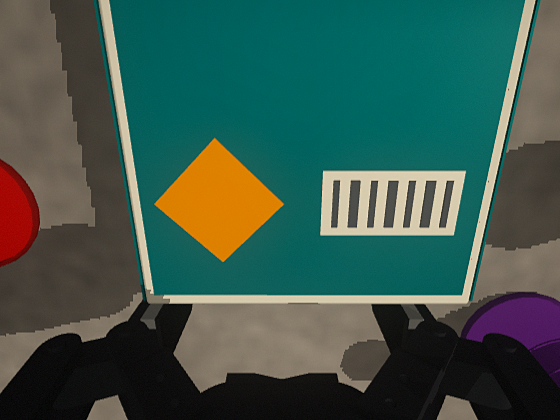

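View pics/t17.png

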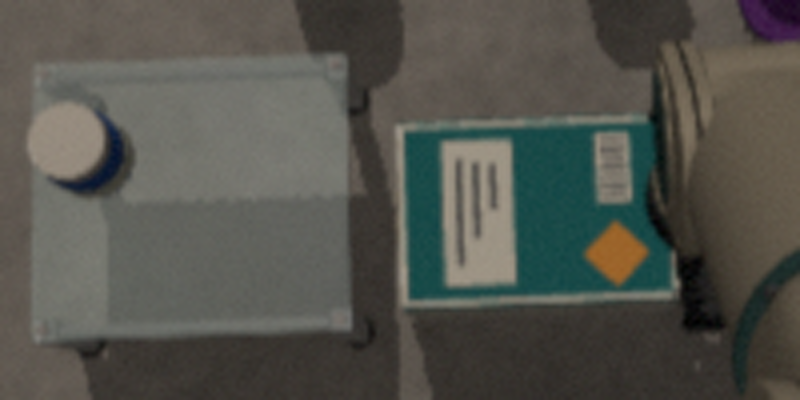

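```bash
python3 - <<'E'
from h import *
b=ctrl.get_image('top')
f=lambda c,z:atz(b,(c[0]/4+140,c[1]/4+155),z)[:2].round(1)
print('front',f((397,125),95),f((405,305),95),'bottom',f((675,298),95))
print('riser',f((347,55),115),f((352,330),115),f((33,66),115),f((34,345),115))
E
```

```text
front [620.8 104.7] [503.7  98.7] bottom [507.4 -74.1]
riser [662.8 135.5] [486.6 130.3] [656.3 335.9] [478.3 328.4]
```

{"op": "play_rows", "data": {"rows": [[1,[0.4,0,1],[0,0,0]],[1,[0.4,0,1],[0,0,0]],[1,[0.4,0,1],[0,0,0]],[1,[0.1,0,1],[0,0,0]],[1,[0,0,1],[0,0,0]],[1,[0,0,1],[0,0,0]],[1,[0,0,1],[0,0,0]],[1,[0,0,1],[0,0,0]]]}}

```text
clock: 23.9
eef_pos: [571.2, -6.4, 52.2]
tool_rot: [-1.571, 0.0, 0.033]
force: [-0.2, -2.3, -1.7]
width: 85.6
```

```bash
python3 - <<'E'
from h import *
s=ctrl.read_state();print(s['eef_pos'],s['tool_rot'],s['force'])
p=ctrl.get_image('wrist');save(p['img'],'w18.png')
b=ctrl.get_image('top');save(cv2.resize(b['img'][155:255,140:340],None,fx=4,fy=4,interpolation=cv2.INTER_CUBIC),'t18.png')
E
```

```text
[571.22720205  -6.43114137  52.2319679 ] [-1.57062758e+00  2.78921627e-04  3.31649336e-02] [-0.21500939 -2.25887204 -1.67369029]
```

View pics/w18.png

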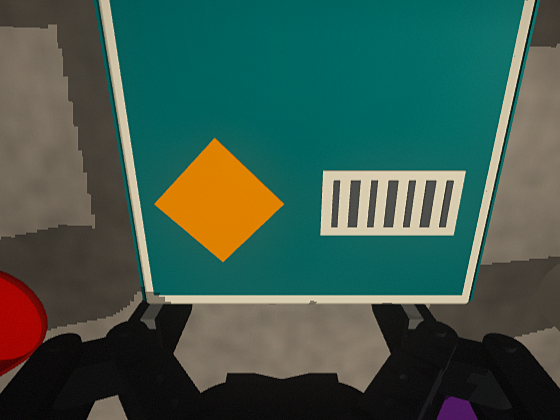

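View pics/t18.png

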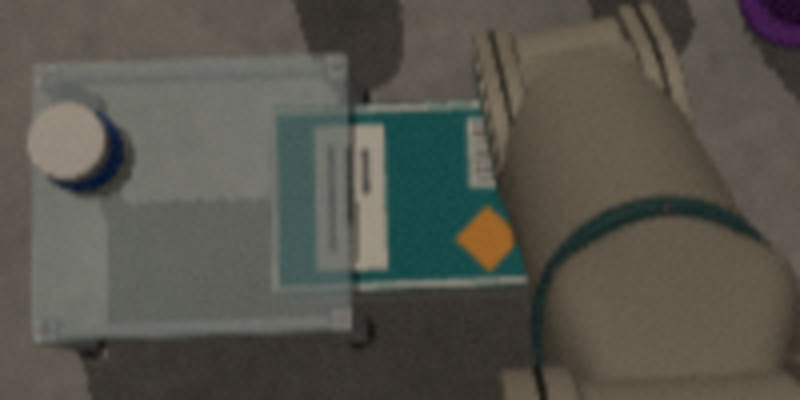

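{"op": "play_rows", "data": {"rows": [[1,[0.05,0,1.1],[0,0,0]],[1,[0.05,0,1.1],[0,0,0]],[1,[0.05,0,1.1],[0,0,0]],[1,[0.05,0,1.1],[0,0,0]],[1,[0,0,1.1],[0,0,0]],[1,[0,0,1.1],[0,0,0]],[1,[0,0,1.1],[0,0,0]],[1,[0,0,1],[0,0,0]]]}}

```text
clock: 24.8
eef_pos: [570.5, 80.5, 52.4]
tool_rot: [-1.571, -0.0, 0.033]
force: [-0.1, -4.6, 1.6]
width: 85.4
```

```bash
python3 - <<'E'
from h import *
s=ctrl.read_state();print(s['eef_pos'],s['tool_rot'],s['force'])
p=ctrl.get_image('wrist');save(p['img'],'w19.png')
b=ctrl.get_image('top');save(cv2.resize(b['img'][155:255,140:340],None,fx=4,fy=4,interpolation=cv2.INTER_CUBIC),'t19.png')
E
```

```text
[570.54331143  80.53517816  52.40077805] [-1.57085077e+00 -3.23898636e-05  3.32866883e-02] [-0.07213747 -4.57286508  1.6052325 ]
```

View pics/w19.png

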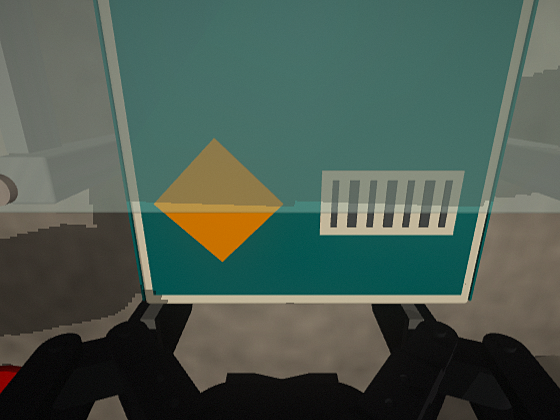

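View pics/t19.png

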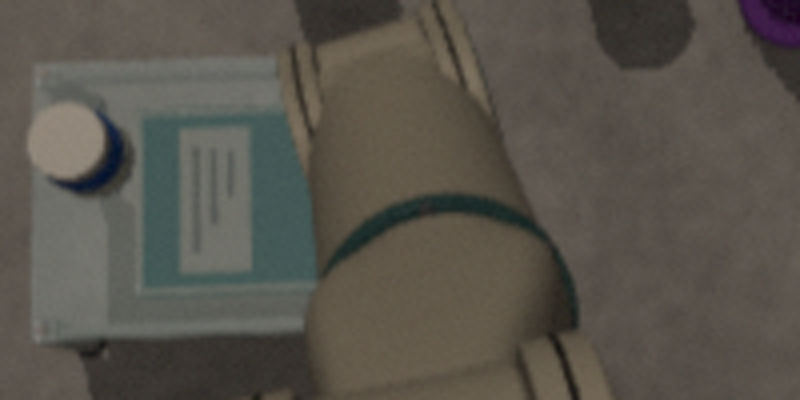

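```bash
python3 - <<'E'
from h import *
p=ctrl.get_image('wrist');s=ctrl.read_state()
c=s['eef_pos']
im=p['img'].astype(int)
for col in (180,250,420): print(col,[tuple(im[r,col]) for r in range(200,218,2)])
print([tuple(im[r,300]) for r in range(292,310)])
for col in(160,300,450):
    print(atz(p,(col,204),107)[1],atz(p,(col,213),115)[1],atz(p,(col,303),95)[:2])
save(cv2.resize(p['img'][190:320,90:520],None,fx=1.8,fy=3),'wc.png')
E
```

```text
180 [(np.int64(143), np.int64(123), np.int64(73)), (np.int64(142), np.int64(122), np.int64(73)), (np.int64(142), np.int64(121), np.int64(72)), (np.int64(142), np.int64(121), np.int64(73)), (np.int64(137), np.int64(117), np.int64(70)), (np.int64(189), np.int64(150), np.int64(73)), (np.int64(182), np.int64(145), np.int64(70)), (np.int64(181), np.int64(144), np.int64(70)), (np.int64(183), np.int64(146), np.int64(70))]
250 [(np.int64(142), np.int64(121), np.int64(71)), (np.int64(142), np.int64(120), np.int64(72)), (np.int64(144), np.int64(124), np.int64(73)), (np.int64(144), np.int64(121), np.int64(74)), (np.int64(143), np.int64(122), np.int64(72)), (np.int64(141), np.int64(119), np.int64(70)), (np.int64(161), np.int64(132), np.int64(71)), (np.int64(184), np.int64(147), np.int64(71)), (np.int64(184), np.int64(147), np.int64(71))]
420 [(np.int64(140), np.int64(145), np.int64(129)), (np.int64(139), np.int64(144), np.int64(129)), (np.int64(142), np.int64(147), np.int64(130)), (np.int64(143), np.int64(147), np.int64(132)), (np.int64(144), np.int64(148), np.int64(131)), (np.int64(129), np.int
[... 491 characters left out ...]
int64(190), np.int64(180), np.int64(151)), (np.int64(192), np.int64(181), np.int64(153)), (np.int64(182), np.int64(170), np.int64(144)), (np.int64(141), np.int64(130), np.int64(111)), (np.int64(111), np.int64(102), np.int64(86)), (np.int64(115), np.int64(105), np.int64(91)), (np.int64(116), np.int64(107), np.int64(92)), (np.int64(115), np.int64(106), np.int64(91)), (np.int64(117), np.int64(107), np.int64(91)), (np.int64(118), np.int64(106), np.int64(92)), (np.int64(120), np.int64(107), np.int64(93))]
137.1887806084121 137.3548455716316 [524.83711972  94.57860051]
138.67132738009087 138.71523519615687 [576.50291205  96.46151141]
140.25974450796076 140.1727715675297 [631.85811212  98.47887929]
```

View pics/wc.png

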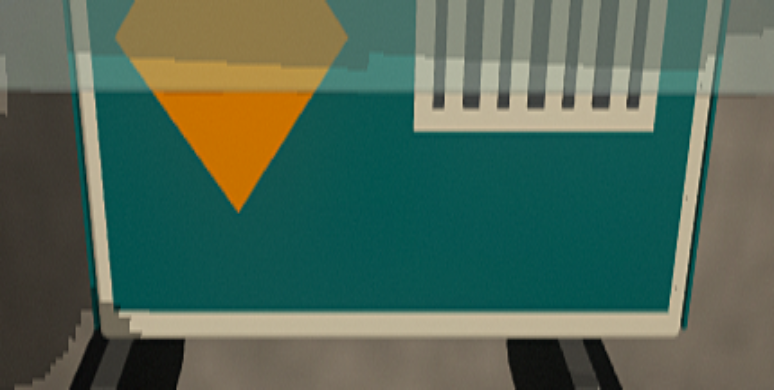

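```bash
python3 - <<'E'
from h import *
p=ctrl.get_image('wrist')
im=p['img'].astype(int)
for col in (170,300,400,490): print(col,[(r,im[r,col].tolist()) for r in range(214,226)])
for col in(160,300,450):
    print(atz(p,(col,221),115)[1],atz(p,(col,221),107)[1],atz(p,(col,302.5),95)[:2])
print(ctrl.read_state()['eef_pos'])
E
```

```text
170 [(214, [180, 146, 75]), (215, [126, 138, 108]), (216, [61, 126, 126]), (217, [54, 113, 107]), (218, [37, 99, 93]), (219, [12, 82, 76]), (220, [15, 86, 80]), (221, [15, 83, 78]), (222, [14, 84, 78]), (223, [13, 83, 78]), (224, [17, 86, 81]), (225, [15, 86, 81])]
300 [(214, [72, 131, 124]), (215, [74, 134, 125]), (216, [71, 130, 120]), (217, [63, 123, 111]), (218, [41, 95, 89]), (219, [4, 74, 70]), (220, [9, 86, 81]), (221, [8, 87, 80]), (222, [11, 87, 82]), (223, [9, 85, 81]), (224, [10, 86, 80]), (225, [8, 86, 81])]
400 [(214, [179, 183, 161]), (215, [178, 181, 160]), (216, [179, 181, 162]), (217, [173, 174, 154]), (218, [162, 160, 140]), (219, [177, 166, 141]), (220, [197, 187, 159]), (221, [194, 182, 154]), (222, [196, 183, 155]), (223, [196, 184, 157]), (224, [193, 182, 154]), (225, [193, 182, 154])]
490 [(214, [100, 136, 125]), (215, [124, 140, 127]), (216, [134, 144, 130]), (217, [140, 141, 126]), (218, [128, 126, 112]), (219, [126, 117, 102]), (220, [126, 109, 95]), (221, [125, 112, 97]), (222, [126, 112, 98]), (223, [123, 111, 96]), (224, [125, 111, 98]), (225, [126, 115, 99])]
134.3804074633929 131.1958812309506 [524.88560982  94.11755695]
135.73479719762292 132.6861974655328 [576.50760511  95.97697239]
137.18577338615344 134.2827935671628 [631.81038038  97.96896889]
[570.57887399  81.55303342  52.3146407 ]
```

{"op": "play_rows", "data": {"rows": [[1,[0,-0.2,0.4],[0,0,0]],[1,[0,0,0.5],[0,0,0]],[1,[0,0,0.5],[0,0,0]],[1,[0,0,0.5],[0,0,0]],[1,[0,0,0.5],[0,0,0]],[1,[0,0,0.5],[0,0,0]],[1,[0,0,0.4],[0,0,0]],[1,[0,0,0.2],[0,0,0]]]}}

```text
clock: 25.8
eef_pos: [569.4, 115.3, 54.3]
tool_rot: [-1.571, -0.0, 0.034]
force: [0.2, -4.2, 1.0]
width: 85.3
```

```bash
python3 - <<'E'
from h import *
s=ctrl.read_state();print(s['eef_pos'],s['tool_rot'],s['force'])
p=ctrl.get_image('wrist');save(p['img'],'w20.png')
save(cv2.resize(p['img'][250:330,90:520],None,fx=1.8,fy=6,interpolation=cv2.INTER_CUBIC),'wc20.png')
E
```

```text
[569.41940611 115.26273215  54.33200503] [-1.57055488e+00 -8.39690279e-05  3.36856536e-02] [ 0.17368272 -4.23830013  1.01216346]
```

View pics/w20.png

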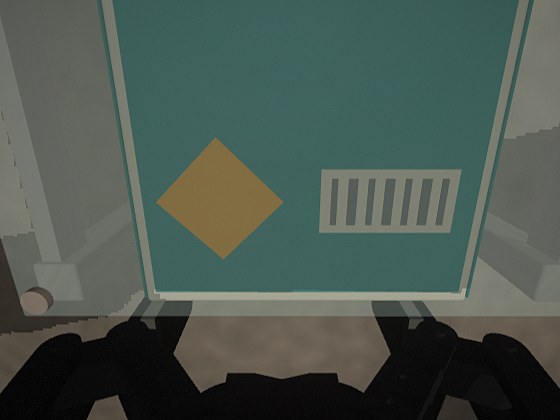

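View pics/wc20.png

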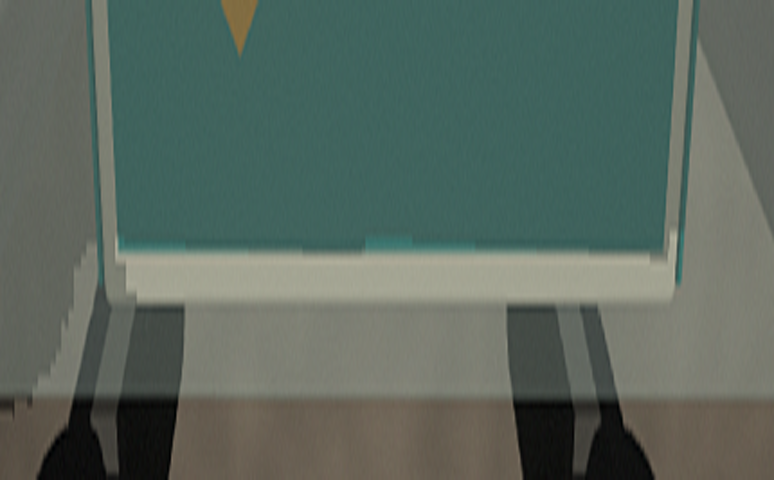

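```bash
python3 - <<'E'
from h import *
p=ctrl.get_image('wrist'); print(ctrl.read_state()['eef_pos'])
for col in(200,400):
    print(atz(p,(col,316.3),115)[1],atz(p,(col,300.3),95)[1], [proj(p,[570,130+d,z])[1] for d,z in((0,115),(0,95),(0,107))])
E
```

```text
[569.4558307  115.53646346  54.35308281]
135.9651588294897 127.55313839488417 [np.float64(334.6418617770721), np.float64(297.2360439549288), np.float64(318.09370897981216)]
138.08586800496346 130.14114479023476 [np.float64(334.6418617770721), np.float64(297.2360439549288), np.float64(318.09370897981216)]
```

{"op": "play_rows", "data": {"rows": [[1,[0,0,0.2],[0,0,0]],[1,[0,0,0.2],[0,0,0]],[1,[0,0,0.2],[0,0,0]],[1,[0,0,0.1],[0,0,0]],[1,[0,0,0],[0,0,0]],[1,[0,0,0],[0,0,0]],[1,[0,0,0],[0,0,0]],[1,[0,0,0],[0,0,0]]]}}

```text
clock: 26.7
eef_pos: [569.3, 121.2, 54.3]
tool_rot: [-1.571, -0.0, 0.033]
force: [-0.4, -5.8, 0.8]
width: 85.5
```

```bash
python3 - <<'E'
from h import *
s=ctrl.read_state();print(s['eef_pos'],s['tool_rot'],s['force'])
p=ctrl.get_image('wrist');save(p['img'],'w21.png')
save(cv2.resize(p['img'][270:350,90:520],None,fx=1.8,fy=6,interpolation=cv2.INTER_CUBIC),'wc21.png')
E
```

```text
[569.319457   121.17579531  54.33704747] [-1.57115179e+00 -9.01327711e-05  3.25295897e-02] [-0.39094694 -5.76762694  0.7727353 ]
```

View pics/wc21.png

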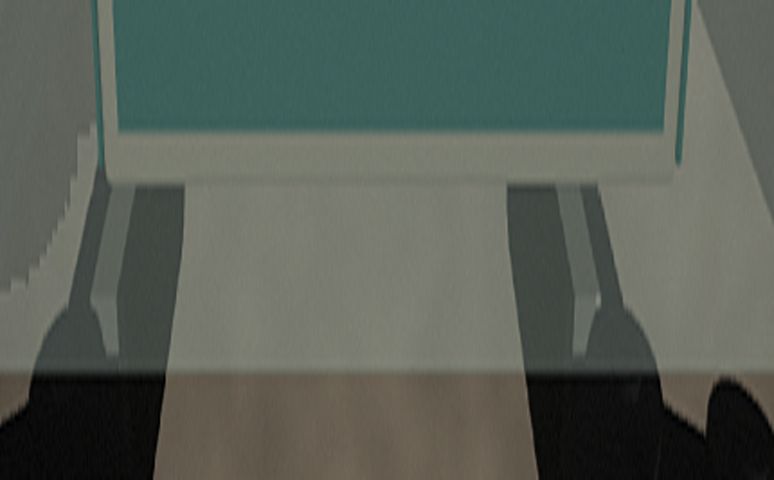

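```bash
python3 - <<'E'
from h import *
p=ctrl.get_image('wrist'); print(ctrl.read_state()['eef_pos'],ctrl.read_state()['tool_rot'],p['extrinsics'][:3].round(4).tolist())
for col in(200,400):
    print(atz(p,(col,332),115)[1],atz(p,(col,300.5),95)[1])
E
```

```text
[569.3572718  121.15767862  54.32086509] [-1.57117058e+00 -1.32606735e-04  3.24691938e-02] [[0.9995, -0.0312, -0.0101, 566.2499], [0.0328, 0.9461, 0.3221, 205.37], [-0.0005, -0.3222, 0.9467, 196.5008]]
135.8194188990649 133.1925681592079
137.9032652408619 135.68457486158866
```

{"op": "play_rows", "data": {"rows": [[1,[0,0,0.1],[0,0,0]],[1,[0,0,0.1],[0,0,0]],[1,[0,0,0],[0,0,0]],[1,[0,0,0],[0,0,0]],[1,[0,0,0],[0,0,0]],[1,[0,0,0],[0,0,0]],[1,[0,0,0],[0,0,0]],[1,[0,0,0],[0,0,0]]]}}

```text
clock: 27.6
eef_pos: [569.3, 121.1, 54.3]
tool_rot: [-1.574, 0.0, 0.032]
force: [0.8, -9.0, 1.8]
width: 85.4
```

```bash
python3 - <<'E'
from h import *
s=ctrl.read_state();print(s['eef_pos'],s['tool_rot'],s['force'])
p=ctrl.get_image('wrist')
im=p['img'].astype(int)
g=im[:,210:370].mean(1)
print('deck',[(r,g[r].round().tolist()) for r in range(328,346)]);print('cart',[(r,g[r].round().tolist()) for r in range(294,306)])
for r in (330,334,338): print(r,atz(p,(290,r),115)[1])
for r in (298,302): print(r,atz(p,(290,r),95)[1])
E
```

```text
[569.29296689 121.076317    54.34945783] [-1.57356432e+00  3.18996299e-04  3.19027557e-02] [ 0.78267829 -9.04793975  1.75030249]
deck [(328, [122.0, 123.0, 112.0]), (329, [122.0, 123.0, 112.0]), (330, [124.0, 126.0, 114.0]), (331, [117.0, 120.0, 109.0]), (332, [104.0, 101.0, 89.0]), (333, [101.0, 90.0, 78.0]), (334, [101.0, 92.0, 80.0]), (335, [102.0, 93.0, 80.0]), (336, [102.0, 93.0, 80.0]), (337, [102.0, 93.0, 80.0]), (338, [102.0, 93.0, 80.0]), (339, [102.0, 93.0, 80.0]), (340, [102.0, 93.0, 80.0]), (341, [102.0, 93.0, 80.0]), (342, [102.0, 93.0, 80.0]), (343, [102.0, 93.0, 80.0]), (344, [102.0, 93.0, 80.0]), (345, [102.0, 93.0, 80.0])]
cart [(294, [122.0, 124.0, 112.0]), (295, [121.0, 124.0, 111.0]), (296, [121.0, 124.0, 112.0]), (297, [121.0, 124.0, 112.0]), (298, [121.0, 124.0, 112.0]), (299, [117.0, 120.0, 108.0]), (300, [114.0, 117.0, 106.0]), (301, [119.0, 122.0, 110.0]), (302, [122.0, 123.0, 112.0]), (303, [121.0, 123.0, 112.0]), (304, [121.0, 123.0, 112.0]), (305, [121.0, 123.0, 112.0])]
330 137.6025302295756
334 136.07518756129676
338 134.53246257240005
298 135.43610803027428
302 133.6765279069686
```

{"op": "play_rows", "data": {"rows": [[1,[0,0,-0.5],[0,0,0]],[1,[0,0,-1.5],[0,0,0]],[1,[0.4,0,-2],[0,0,0]],[1,[0.4,0,-2],[0,0,0]],[0,[0,-0.8,-2],[0,0,0]],[0,[0,-0.8,-2],[0,0,0]],[0,[0,-0.8,-1],[0,0,0]],[0,[0,0,0],[0,0,0]]]}}

```text
clock: 28.45
eef_pos: [581.7, 12.2, 79.4]
tool_rot: [-1.571, -0.002, 0.03]
force: [-0.1, -0.6, -0.3]
width: 28.4
```

```bash
python3 - <<'E'
from h import *
s=ctrl.read_state();print(s['eef_pos'],s['tool_rot'],s['force'],s['width'])
p=ctrl.get_image('wrist');save(p['img'],'w22.png')
b=ctrl.get_image('top');save(cv2.resize(b['img'][155:255,140:340],None,fx=4,fy=4,interpolation=cv2.INTER_CUBIC),'t22.png')
a=ctrl.get_image('scene');save(cv2.resize(a['img'][120:300,260:440],None,fx=4,fy=3.3,interpolation=cv2.INTER_CUBIC),'s22.png')
E
```

```text
[581.73750395  12.19405163  79.40153167] [-1.57088799 -0.0023952   0.03023613] [-0.08123646 -0.62299003 -0.33403764] 28.393780404116956
```

View pics/w22.png

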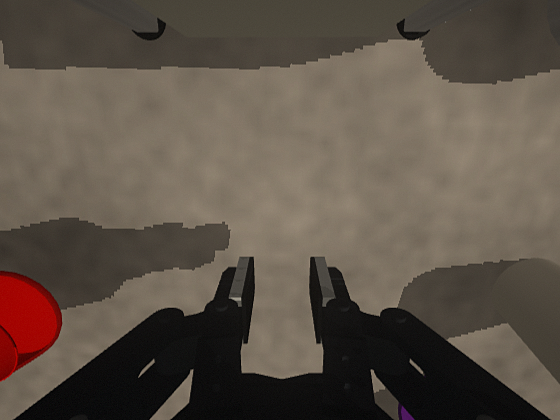

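View pics/t22.png

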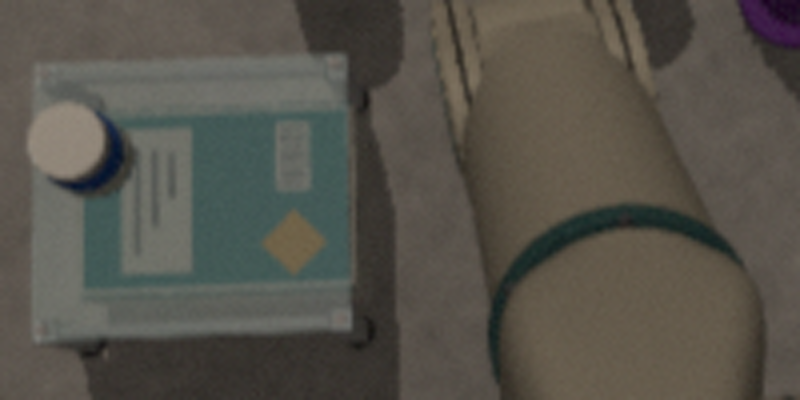

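View pics/s22.png

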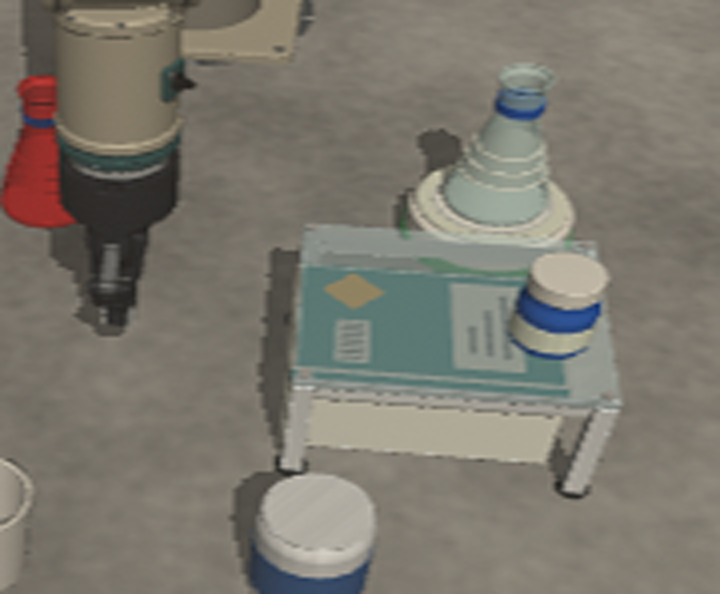

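{"op": "play_rows", "data": {"rows": [[0,[0,0,1],[0,0,0]],[0,[0,0,1.5],[0,0,0]],[0,[0,0,1.1],[0,0,0]],[0,[0,0,0.5],[0,0,0]],[0,[0,0,0],[0,0,0]],[0,[0,0,0],[0,0,0]],[0,[0,0,0],[0,0,0]],[0,[0,0,0],[0,0,0]]]}}

```text
clock: 29.4
eef_pos: [579.5, 54.0, 78.3]
tool_rot: [-1.571, -0.0, 0.032]
force: [-0.3, 0.5, -0.1]
width: -0.1
```

```bash
python3 - <<'E'
from h import *
s=ctrl.read_state();print(s['eef_pos'],s['tool_rot'],s['force'],s['width'])
p=ctrl.get_image('wrist');save(p['img'],'w23.png');print(p['extrinsics'][:3,3])
print(proj(p,[570,136.5,115]),proj(p,[570,136.5,95]))
save(cv2.resize(p['img'][60:160,80:480],None,fx=2,fy=6,interpolation=cv2.INTER_CUBIC),'wc23.png')
E
```

```text
[579.49735389  54.01528637  78.33080036] [-1.57124211e+00 -3.55598489e-05  3.18885182e-02] [-0.31960174  0.54883862 -0.08579525] -0.11820801213422122
[576.48175483 138.23100892 220.49294881]
[261.14069592 105.18551672] [264.41766623 104.37956734]
```

View pics/w23.png

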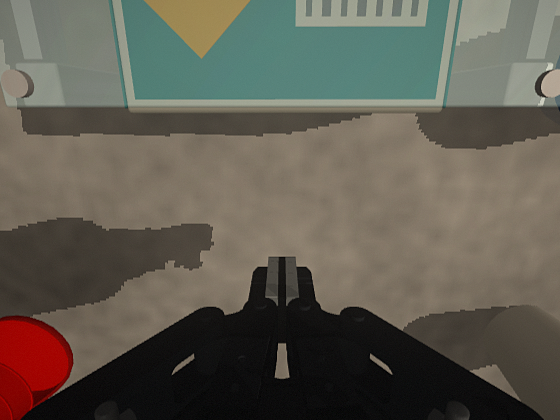

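View pics/wc23.png

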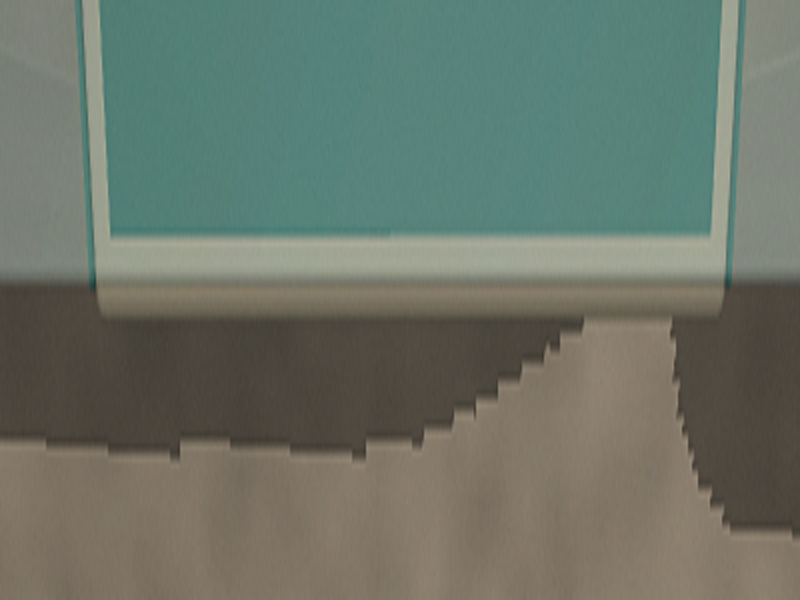

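{"op": "play_rows", "data": {"rows": [[0,[0.1,-0.4,1],[0,0,0]],[0,[0,0,1.5],[0,0,0]],[0,[0,0,1.5],[0,0,0]],[0,[0,0,1.3],[0,0,0]],[0,[0,0,0.7],[0,0,0]],[0,[0,0,0.4],[0,0,0]],[0,[0,0,0.2],[0,0,0]],[0,[0,0,0],[0,0,0]]]}}

```text
clock: 30.25
eef_pos: [578.3, 120.6, 82.3]
tool_rot: [-1.571, 0.0, 0.033]
force: [0.0, 0.9, -0.4]
width: -0.1
```

```bash
python3 - <<'E'
from h import *
s=ctrl.read_state();print(s['eef_pos'],s['tool_rot'],s['force'],s['width'])
p=ctrl.get_image('wrist');save(p['img'],'w24.png')
E
```

```text
[578.25321335 120.60604068  82.2702367 ] [-1.57118995e+00  6.08498824e-05  3.28265102e-02] [ 0.0465614   0.88752994 -0.40975677] -0.07620074411964785
```

View pics/w24.png

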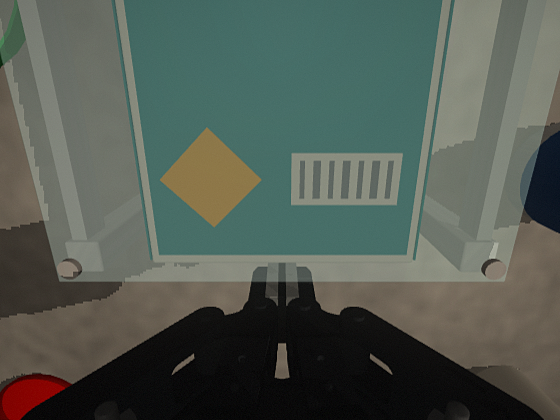

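{"op": "play_rows", "data": {"rows": [[0,[0,0,0.1],[0,0,0]],[0,[0,0,0.1],[0,0,0]],[0,[0,0,0.1],[0,0,0]],[0,[0,0,0.1],[0,0,0]],[0,[0,0,0.1],[0,0,0]],[0,[0,0,0],[0,0,0]],[0,[0,0,0],[0,0,0]],[0,[0,0,0],[0,0,0]]]}}

```text
clock: 31.1
eef_pos: [578.2, 124.0, 82.3]
tool_rot: [-1.573, 0.0, 0.032]
force: [0.0, -6.8, 1.1]
width: 0.1
```

```bash
python3 - <<'E'
from h import *
s=ctrl.read_state();print(s['eef_pos'],s['tool_rot'],s['force'],s['width'])
p=ctrl.get_image('wrist');save(cv2.resize(p['img'][240:320,130:430],None,fx=2.6,fy=6,interpolation=cv2.INTER_CUBIC),'wc25.png')
print(proj(p,[570,136.5,115]),proj(p,[570,136.5,95]),atz(p,(285,290),115)[1])
E
```

```text
[578.15266672 123.9774837   82.29430008] [-1.57286003e+00  3.58477606e-04  3.17077476e-02] [ 0.04431096 -6.77166978  1.11090285] 0.12116812140685632
[263.06081349 289.23709076] [265.51054714 264.57967352] 136.43275696864987
```

View pics/wc25.png

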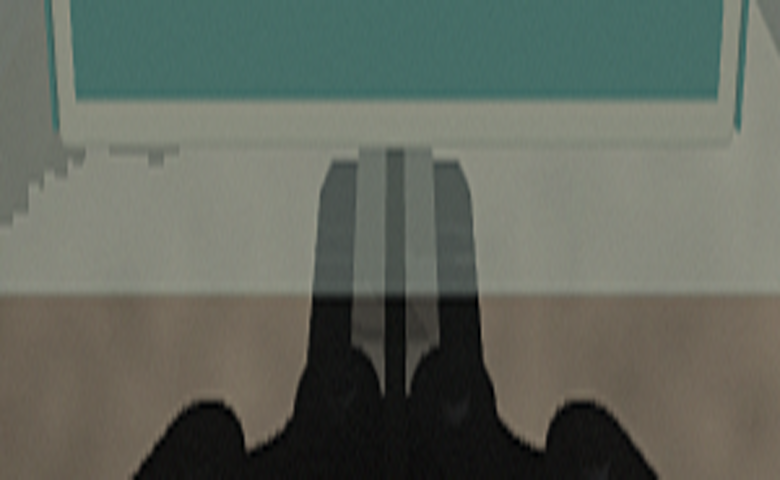

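{"op": "play_rows", "data": {"rows": [[0,[0,0,-0.5],[0,0,0]],[0,[0,0,-1.5],[0,0,0]],[0,[0,0,-2],[0,0,0]],[0,[0,0,-2],[0,0,0]],[0,[0,0,-1],[0,0,0]],[0,[0,0,0],[0,0,0]],[0,[0,0,0],[0,0,0]],[0,[0,0,0],[0,0,0]]]}}

```text
clock: 31.95
eef_pos: [580.4, 57.6, 82.4]
tool_rot: [-1.569, -0.0, 0.035]
force: [-0.5, 0.2, 0.1]
width: 0.0
```

```bash
python3 - <<'E'
from h import *
s=ctrl.read_state();print(s['eef_pos'],s['tool_rot'],s['force'],s['width'])
p=ctrl.get_image('wrist');print(p['extrinsics'][:3,3])
print(proj(p,[570,136.5,115]),proj(p,[570,136.5,95]))
save(cv2.resize(p['img'][60:160,80:480],None,fx=2,fy=6,interpolation=cv2.INTER_CUBIC),'wc26.png')
E
```

```text
[580.40819792  57.55214812  82.38125405] [-1.56948299e+00 -2.78981006e-04  3.47351100e-02] [-0.51244263  0.17198202  0.14530093] 0.0033271030372548924
[577.13277599 141.51059004 224.67626415]
[259.73412863 115.82693238] [263.08159389 113.52529305]
```

View pics/wc26.png

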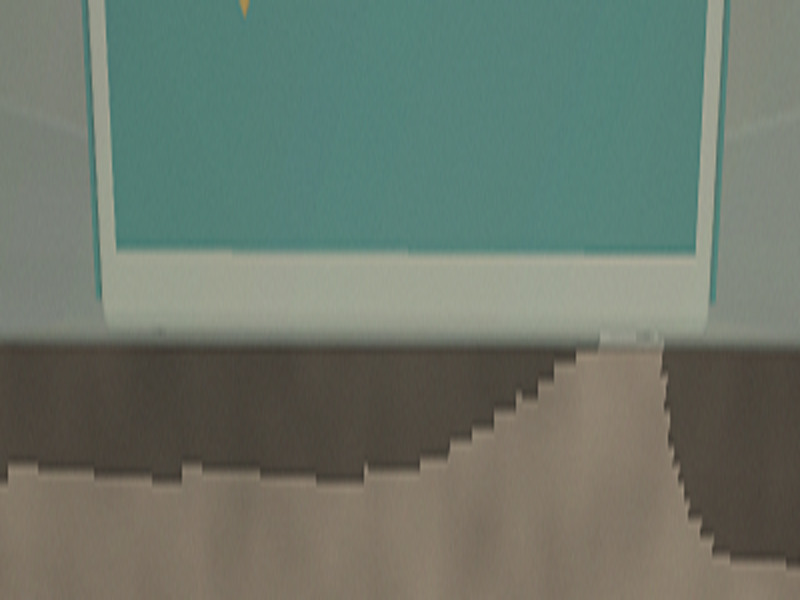

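{"op": "play_rows", "data": {"rows": [[0,[0,-1,-2],[0,0,0]],[0,[0,-3,-2],[0,0,0]],[0,[0,-4,-2],[0,0,0]],[0,[0,-4,-2],[0,0,0]],[0,[0,-3,-3],[0,0,0]],[0,[0,-2,-3],[0,0,0]],[0,[0,0,-2],[0,0,0]],[0,[0,0,0],[0,0,0]]]}}

```text
clock: 32.8
eef_pos: [585.8, -107.5, 253.1]
tool_rot: [-1.573, -0.001, 0.029]
force: [-0.6, -0.3, -0.5]
width: 0.2
```

```bash
python3 - <<'E'
from h import *
s=ctrl.read_state();print(s['eef_pos'],s['force'],s['clock'])
for n in('top','scene'):
    p=ctrl.get_image(n);save(p['img'],n[0]+'30.png')
E
```

```text
[ 585.80963409 -107.46150356  253.06243489] [-0.59472385 -0.31619856 -0.52033494] 32.8
```

View pics/t30.png

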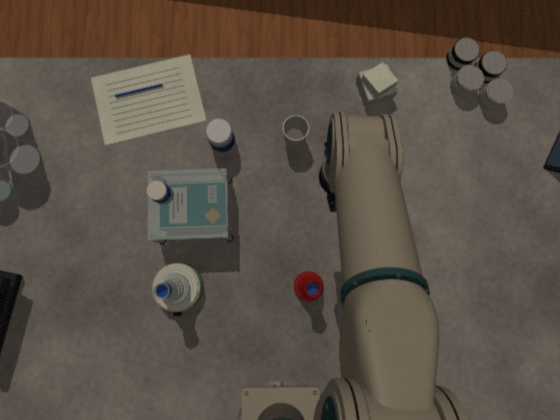

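View pics/s30.png

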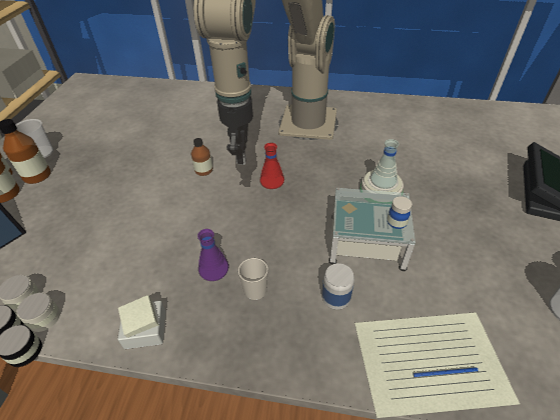

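```bash
python3 -c "
from h import *
print(ctrl.finish_job())"
```

```text
the job is handed in; nothing more can be done
None
```

The job is done and handed in at about 33 s on the robot's clock. No verdict was reported.

- **Flask:** I lifted the clear flask by its neck and stood it upright in the middle of the stirrer's plate. The wrist picture showed it about 1 px off centre.
- **Carton:** I then tipped it onto its back with the label up and slid it lengthwise under the riser from its open end on the carton's side. The last wrist look, from above the edge, put its outer end within about 0.5 mm of flush.
- **A snag on the way:** on the first push, something stopped the fingers with the carton's end still about 2.4 mm out. It was probably the open fingers touching the deck's edge, at about 9 N. I finished the push with the fingers shut.
- **Last checks:** in the final pictures the bottle, jar, beaker, tin and both look-alike flasks stand where they were. The arm is clear of everything. The arm hides the bottle and the purple flask from the top view, so I checked those two in the scene view only.
- **What disagreed:** the scene camera read about 5 to 15 mm off the top and wrist cameras, so I used the wrist and top for positions. From above, the top camera suggested the carton was already nearly flush when the wrist still showed 2.4 mm out. I went by the wrist.

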